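# Load and lock the shaker carrier

### The arm

A 6-joint arm with a two-finger parallel gripper is mounted at the origin on a cart in front of the work surface, level with it; the furniture and walls round the work are solid. World frame = base frame: x ahead of the robot, y to its left, z up, the work surface at z = 0. Lengths are in m, angles in rad, forces in N, time in s.
With the tool pointing down it reaches from about 0.375 to 0.975 m from the base axis. Payload 3.8 kg.
Tool frame: the origin (TCP) lies midway between the tips of the shut fingers; the grasp point (between the pads) lies 19 mm behind it; z points along the fingers, y is the direction in which the jaws open and shut (so a half turn about z gives the same grasp; the last joint's range is limited). The gripper opens to 85 mm and grips with 20 to 120 N. Pads are 22 mm wide; open, the fingers measure 114 mm over their backs; the gripper's body (76 mm by 85 mm) begins 54 mm behind the grasp point. The pads swing forward as they close: fully open they stand 13 mm farther back than shut.
Start: joints at [-1.25, 0.264, 1.604, -0, 1.274, -0.037], TCP at [0.236, -0.632, 0.231] pointing down, gripper open.
Joint ranges: [-2.63, 2.63], [-0.94, 2.18], [0.31, 2.57], [-1.31, 4.45], [0, 2.66], [-2.55, 2.55]. Speed limits (rad/s): [2.57, 2.57, 3.14, 3.14, 3.14, 3.14].

### API

Orientations are given as a rotation vector (axis times angle).
In Python, from workcell import bot gives the robot as it stands. The module is installed in compiled form; this text tells all that it offers.
- The arm moves only by the tool play_rows, never from a script. Its argument "series" is a list of rows, each an object with "translation": the shift along the tool's x, y, z in m, a list of three; "spin": the turn about the tool's z in units of 5 degrees (1.0 is 5 degrees). In form: [{"translation": [dx, dy, dz], "spin": spin}, ...]. A call has 1 to 5 rows; each row shifts and turns the commanded pose from where the row before left it, along the tool's axes as they then stand; what a row does not reach is not made up. A row lasts 1/10 s, in which the tool goes at most 50 mm and 8.59 degrees, less where a joint would pass 70% of its speed; a pose out of reach is approached as far as the arm can. A call is refused whole if a number of a shift passes 0.05 or a number of a turn 1, either way. A call with a gripper value outside its range is refused whole. "jaw" is the gripper's target within -1 to 1 (fully open at 1, half-way at 0, shut at -1), set as the call begins (left out, the last holds). The fingers move at their own pace and stop on an object; "force" is the grip in N (left out, the last holds). Time passes only in rows, so rows that do not move let the fingers close. It gives the time, the measured TCP pose, the force and the opening at its end, in the units of the state.
- bot.read_state(): the state, without advancing time (a new reading comes with each control period).
- bot.read_camera(name): name is "scene" or "side" or "wrist"; returns the picture (420x560x3 uint8, blue, green, red); there is no depth.
- bot.get_calibration(name): a dict with "fov_y" (degrees; the focal length in pixels is half the picture's height over the tangent of half this angle, whatever the lens; pixels are square), "cx", "cy" (the principal point, pixels), "R" (3x3) and "t" (3): a world point X has camera coordinates R X + t. Camera axes: x right, y down, z forward; pixel columns grow to the right and rows downward; lengths in m; the calibration is good to about 2 mm. The wrist camera is an equidistant fisheye: a pixel r from the principal point sees the ray r / f radians off the axis. A picture is of the moment at which its call begins: read the wrist's pose just before it. get_calibration takes no time and is no camera call; for the wrist camera it gives the pose at the moment of the call.
- bot.finish_job(): hands the job in, once; it reports no verdict.
The state is a dict: "time": time; "q": joint angles; "joint_vel": joint speeds; "joint_torque": joint torques, N m; "tool_pos": TCP position; "tcp_rot": TCP orientation; "wrist_force": force on the tool from outside, world axes, zero at the start; "torque": the same for the moment, N m; "width": opening from 0.0 (shut) to 1.0 (fully open).
Only numpy, scipy, OpenCV 4.12 (cv2) and the standard library are available. Lean on these libraries where they do the work, as an engineer would, in place of code of your own. Each camera call takes 0.05 s, during which the arm holds its last target. There are 200 camera calls.

### The job

Get the shaker carrier ready: swing its keeper bar right out to the side, stand every weighing glass that is on the bench upright in a cell of its own, lowering them gently, then lower the drilled hold-down plate squarely over the guide rod until it lies flat on both cheeks and square with the carrier. Finally swing the keeper bar fully shut over the plate so that it clicks into its catch, and let go; leave the timer, the small flask and the notebook where they are.

Things in the scene. Friction and masses are not known exactly. Their poses are not given: they have to be found in the camera images.
- carrier: Fixed aluminium shaker carrier. Origin: underside of its 8 mm base (x -86 to 86, y -113 to 71 mm), centre of its four cells; z up. Walls along x: tall cheeks at y = +-64 mm (tops z = 87, x -75 to 75) and a divider at y = 0 (top z = 52). Along y: four low rails at x = +-16, +-80 (tops z = 34). All 4 mm thick. 16 mm posts at x = +-108, y = 8 (tops z = 108 at -108, where the keeper hinges, and 92)
- cell_1 (a point): centre of the floor of cell 1, at (-48, -32, 8) mm in the carrier frame; axes as the carrier's. The cell is 60 mm square; its x sides are low rails, so fingers fit best on the +x and -x sides of a glass
- cell_2 (a point): centre of the floor of cell 2, at (-48, 32, 8) mm in the carrier frame; axes as the carrier's. The cell is 60 mm square; its x sides are low rails, so fingers fit best on the +x and -x sides of a glass
- cell_3 (a point): centre of the floor of cell 3, at (48, -32, 8) mm in the carrier frame; axes as the carrier's. The cell is 60 mm square; its x sides are low rails, so fingers fit best on the +x and -x sides of a glass
- cell_4 (a point): centre of the floor of cell 4, at (48, 32, 8) mm in the carrier frame; axes as the carrier's. The cell is 60 mm square; its x sides are low rails, so fingers fit best on the +x and -x sides of a glass
- rod_top (a point): top centre of the carrier's upright steel guide rod: 12 mm thick, blunt cone at its top 6 mm, at (0, -95) mm in the carrier frame, top at z = 155 mm (68 mm above the cheek tops)
- seat (a point): point level with the cheek tops at (0, -23, 87) mm in the carrier frame: where the middle of the plate's underside lies when it is home
- handle_home (a point): where the centre of the plate's handle is when the plate is home: (0, -30, 110) mm in the carrier frame
- keeper (a joint): angle of the steel keeper bar, rad: 0 fully shut (stop), growing counter-clockwise seen from above to 1.75 (stop); starts 0.25 to 0.6. Bar 16 mm wide, z 97 to 105 mm in the carrier frame, 223 mm long from its hinge; shut, it lies along +x over the plate. Stays where left (0.3 N at the knob). In the last 0.1 rad it rides over a spring ball (5 to 10 N at the knob) and snaps home
- keeper_knob (a point): middle of the upright black knob on the keeper bar, free to grip from above: round, 16 mm thick, 40 mm tall above the bar (z 105 to 145 mm in the carrier frame), 170 mm from the hinge axis; this point is at z = 127 mm
- keeper_hinge (a point): point on the keeper's vertical hinge axis, at (-108, 8, 101) mm in the carrier frame
- plate_handle (a point): centre of the black bar handle on the loose aluminium hold-down plate (0.3 kg): 12 mm wide (plate x), 50 mm long (plate y), 34 mm tall. Plate 150 (x) x 178 (y) x 6 mm; its underside is 23 mm below this point, its middle 7 mm to +y of it. Home, its axes agree with the carrier's. Starts flat on the bench to the right
- plate_hole (a point): centre of the plate's round through hole (15 mm) at its underside; in the plate frame 65 mm to -y of the handle centre and 23 mm below it
- glass_1_c (a point): centre (37.5 mm above its foot) of a lidded weighing glass, clear with a brown layer, about 46 to 49 mm thick, 77 mm tall, 62 g, its weight low down; z is its own upright axis. May be absent
- glass_2_c (a point): centre (37.5 mm above its foot) of a lidded weighing glass, clear with a brown layer, about 46 to 49 mm thick, 76 mm tall, 62 g, its weight low down; z is its own upright axis. May be absent
- glass_3_c (a point): centre (37.5 mm above its foot) of a lidded weighing glass, clear with a brown layer, about 46 to 49 mm thick, 75 mm tall, 62 g, its weight low down; z is its own upright axis. May be absent
- glass_4_c (a point): centre (37.5 mm above its foot) of a lidded weighing glass, clear with a brown layer, about 46 to 49 mm thick, 74 mm tall, 62 g, its weight low down; z is its own upright axis. May be absent
- timer: small white bench timer, 62 x 66 x 20 mm, a bystander; origin at its underside
- flask: small volumetric flask with a round bulb and thin neck, 41 mm wide, 136 mm tall, a bystander; origin at its underside
- notebook: dark bound notebook lying flat, 152 x 206 x 14 mm, a bystander; origin at its underside
Not all that is in view belongs to the job. Leave any turquoise look-alike of the part that bears glass_2_c alone.

How it is judged:
On the way, in this order (a step that is already met when the one before it is completed fails the run):
1. the keeper bar is swung right out to the side (1.3 rad or more) (value of joint keeper above 1.3 rad), for 0.2 s.
2. every glass stands upright in a cell ((horizontal distance between glass_1_c and cell_1 below 0.012 m or horizontal distance between glass_1_c and cell_2 below 0.012 m or horizontal distance between glass_1_c and cell_3 below 0.012 m or horizontal distance between glass_1_c and cell_4 below 0.012 m) and z of glass_1_c in the frame of carrier between 0.04 and 0.051 m and angle between each of glass_1_c, glass_2_c, glass_3_c, glass_4_c's own z axis and vertical below 0.1 rad and (horizontal distance between glass_2_c and cell_1 below 0.012 m or horizontal distance between glass_2_c and cell_2 below 0.012 m or horizontal distance between glass_2_c and cell_3 below 0.012 m or horizontal distance between glass_2_c and cell_4 below 0.012 m) and z of glass_2_c in the frame of carrier between 0.04 and 0.051 m and (horizontal distance between glass_3_c and cell_1 below 0.012 m or horizontal distance between glass_3_c and cell_2 below 0.012 m or horizontal distance between glass_3_c and cell_3 below 0.012 m or horizontal distance between glass_3_c and cell_4 below 0.012 m) and z of glass_3_c in the frame of carrier between 0.04 and 0.051 m and (horizontal distance between glass_4_c and cell_1 below 0.012 m or horizontal distance between glass_4_c and cell_2 below 0.012 m or horizontal distance between glass_4_c and cell_3 below 0.012 m or horizontal distance between glass_4_c and cell_4 below 0.012 m) and z of glass_4_c in the frame of carrier between 0.04 and 0.051 m), for 0.3 s.
3. the plate lies home over the rod on both cheeks (horizontal distance between plate_hole and rod_top below 0.005 m and z of plate_hole in the frame of seat between -0.004 and 0.004 m and angle between plate_handle's own z axis and vertical below 0.03 rad and angle between the x axis of plate_handle and the x axis of carrier, either way round below 0.15 rad and horizontal distance between plate_handle and handle_home below 0.03 m), for 0.3 s.
4. the keeper bar is shut in its catch (value of joint keeper below 0.02 rad), for 0.2 s.
At the end, for the whole second after the job is handed in: Each glass present upright (0.1 rad) in a cell, within 12 mm of its centre; plate hole within 5 mm of the rod axis, plate flat on both cheeks (4 mm, 0.03 rad), square to 0.15 rad, right way round; keeper shut in its catch (below 0.02 rad); all at rest (all of step 2 and all of step 3 and value of joint keeper below 0.02 rad and linear speed of plate below 0.02 m/s and velocity of joint keeper below 0.05 rad/s); the robot touches nothing.
It fails at once if a glass is set down hard (more than 25 N between it and the carrier) (contact force between any of glass_1, glass_2, glass_3, glass_4 and carrier above 25 N).
It fails at once if a bystander (timer, flask or notebook) is shifted by more than 4 cm (distance of any of timer, flask, notebook from where it was at the start of the episode above 0.04 m).
Of glass_1, glass_2, glass_3, glass_4 only 3 to 4 are there at a start; the rules pass over those that are not, and their reading is None.
At some moment in a run one of glass_1, glass_2, glass_3, glass_4 may be knocked a few centimetres aside while the robot is not near it.
It also fails if it takes over 210 s, if anything falls off the work surface, if the arm or the gripper's body presses on something with over 40 N, if the wrist force passes 120 N, or if a joint passes its speed limit or range.

## Working session

There is one attempt and no reset: what is moved stays moved. The work goes in short steps, Python scripts to look and compute and a tool call to move; the robot and the scene stay as the last step left them, time stands still between calls to the robot, and variables do not carry over. Pictures are saved under pics/ and viewed, about 12 in all and at most 16, crops included, and the job is handed in when it is done.

Besides the shell and the picture viewer there is one more tool, called after "Emit:" as a command line: name --argument value ..., lists and objects as JSON in quotes. play_rows: Moves the arm, as the interface text tells. Its arguments: {"type":"object","properties":{"series":{"type":"array","items":{"type":"object","properties":{"translation":{"type":"array","items":{"type":"number"}},"spin":{"type":"number"}}}},"jaw":{"type":"number"},"force":{"type":"number"}},"required":["series"]}

```bash
mkdir -p pics; cat > h.py <<'E'
import numpy as np,cv2
from scipy.spatial.transform import Rotation as Ro
from workcell import bot
def shot(n,f):
    c=bot.get_calibration(n); im=bot.read_camera(n); cv2.imwrite(f'pics/{f}.png',im); 
    np.savez(f'pics/{f}.npz',**{k:np.array(v) for k,v in c.items()}); return im
def cal(f): return dict(np.load(f'pics/{f}.npz'))
def foc(c): return 210/np.tan(np.radians(float(c['fov_y']))/2)
def ray(c,u,v,fish=False):
    f=foc(c); p=np.array([u-c['cx'],v-c['cy']])
    if fish:
        r=np.hypot(*p); th=r/f; d=np.array([*(p/max(r,1e-9)*np.sin(th)),np.cos(th)])
    else: d=np.array([p[0]/f,p[1]/f,1])
    R=c['R']; return -R.T@c['t'],R.T@d
def at_z(c,u,v,z,fish=False):
    o,d=ray(c,u,v,fish); return (o+d*(z-o[2])/d[2]).round(4)
def proj(c,X,fish=False):
    p=c['R']@np.array(X)+c['t']; f=foc(c)
    if fish:
        r=np.hypot(p[0],p[1]); th=np.arctan2(r,p[2]); return np.array([c['cx']+f*th*p[0]/r,c['cy']+f*th*p[1]/r])
    return np.array([c['cx']+f*p[0]/p[2],c['cy']+f*p[1]/p[2]])
def st():
    s=bot.read_state(); print({k:np.round(s[k],3).tolist() for k in('time','tool_pos','wrist_force','width')}); R=Ro.from_rotvec(s['tcp_rot']).as_matrix(); print(R.round(3).tolist()); return s,R
E
python3 - <<'E'
from h import *
st()
for n in('scene','side','wrist'):
    shot(n,n+'0'); c=cal(n+'0'); print(n,foc(c),(-c['R'].T@c['t']).round(3),c['R'][2].round(3))
a=cv2.imread('pics/scene0.png');b=cv2.imread('pics/side0.png')
E
```

```text
{'time': 0.0, 'tool_pos': [0.236, -0.632, 0.23], 'wrist_force': [-0.835, 0.598, 0.214], 'width': 1.001}
[[0.937, 0.35, -0.001], [0.35, -0.937, 0.002], [0.0, -0.002, -1.0]]
scene 386.2555513847794 [-0.079  1.187  1.056] [ 0.39  -0.71  -0.586]
side 502.20845017833534 [ 0.061 -1.36   1.053] [ 0.27   0.802 -0.533]
wrist 325.19226210127806 [ 0.304 -0.607  0.373] [-0.266 -0.096 -0.959]
```

View pics/scene0.png

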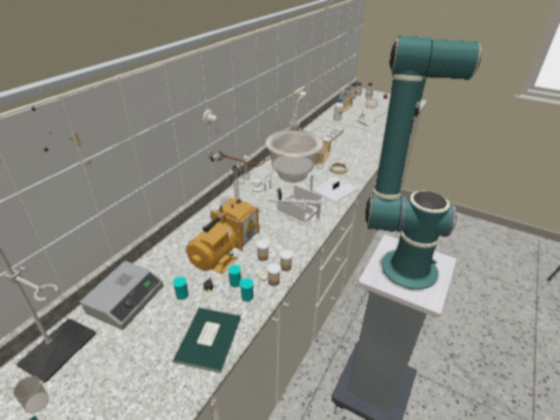

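View pics/side0.png

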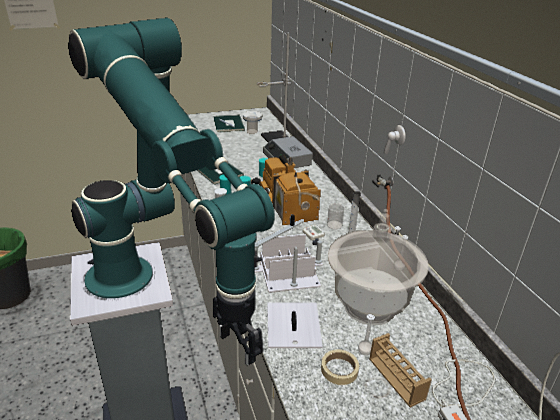

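The scene view shows three clear/brown glasses near (263,250), (286,260) and (274,274), and four turquoise look-alikes at (181,288), (235,276), (247,290) and nearby. The carrier is at (300,203). In the side view the plate is at (294,325). I'll enlarge both.

```bash
python3 - <<'E'
import cv2
a=cv2.imread('pics/scene0.png')[160:310,165:365];cv2.imwrite('pics/c1.png',cv2.resize(a,None,fx=4,fy=4,interpolation=3))
a=cv2.imread('pics/side0.png')[205:355,225:355];cv2.imwrite('pics/c2.png',cv2.resize(a,None,fx=4,fy=4,interpolation=3))
E
```

```text
(no output)
```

View pics/c1.png

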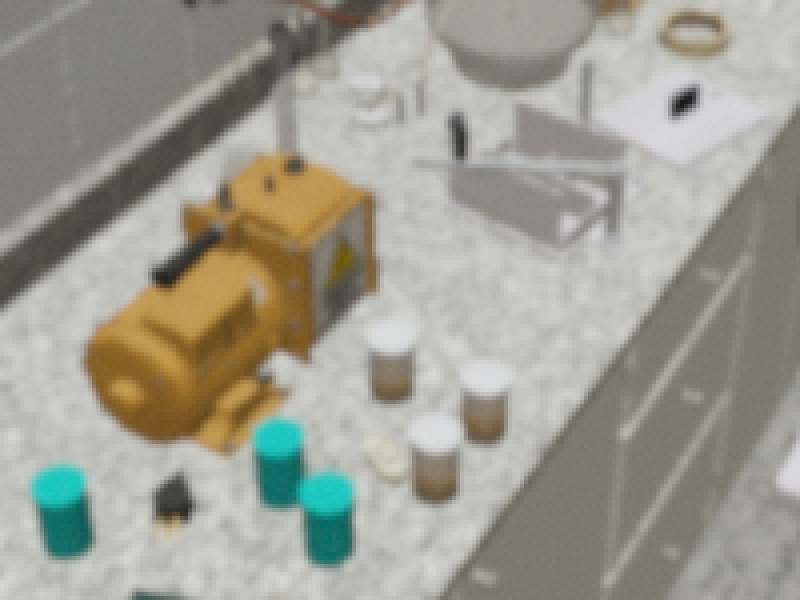

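View pics/c2.png

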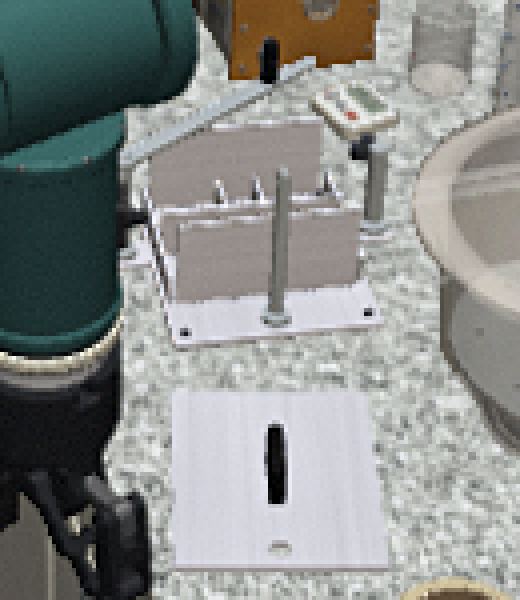

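The crops show three clear glasses with brown layers; in c1 their lids are at (390,333), (485,375) and (435,432). The three solid turquoise ones at (63,480), (278,440) and (327,490) are look-alikes, so I'll leave them. The keeper is partly open, with its knob at c2 (269,60). The plate handle is at c2 (275,465) and the hole at (280,548).

```bash
python3 - <<'E'
from h import *
s=cal('scene0');d=cal('side0')
S=lambda u,v,z:at_z(s,165+u/4,160+v/4,z)
D=lambda u,v,z:at_z(d,225+u/4,205+v/4,z)
print('rod top S',S(587,65,.155),'D',D(282,170,.155),'base D',D(277,322,.008))
print('base corners D',D(180,345,.008),D(383,322,.008))
print('front cheek top D',D(180,222,.087),D(361,207,.087),'back cheek',D(150,145,.087),D(321,120,.087))
print('knob top S',S(458,115,.145),'D',D(269,40,.145),'bar tip D',D(312,60,.101),'S bar ends',S(415,163,.101),S(625,165,.101))
print('post R D',D(376,145,.092),'post L S',S(615,178,.108))
for p in((172,392),(370,392),(388,568),(176,566)):print('plate',D(*p,.006))
print('handle top',D(275,428,.040),D(275,500,.040),'hole',D(280,548,.006))
for p in((390,333),(485,375),(435,432)):print('glass',S(*p,.076))
for p in((390,390),(485,431),(435,490)):print('glass foot',S(*p,.0))
for p in((63,480),(278,440),(327,490)):print('teal',S(*p,.076))
print('timer?',D(350,110,.02))
# flask
E
```

```text
rod top S [ 0.5204 -0.1899  0.155 ] D [ 0.5275 -0.2133  0.155 ] base D [ 0.5292 -0.2173  0.008 ]
base corners D [ 0.4467 -0.2217  0.008 ] [ 0.6105 -0.2412  0.008 ]
front cheek top D [ 0.4618 -0.1692  0.087 ] [ 0.6062 -0.1909  0.087 ] back cheek [ 0.4697 -0.0628  0.087 ] [ 0.6196 -0.0681  0.087 ]
knob top S [ 0.6013 -0.0386  0.145 ] D [ 0.5866 -0.0222  0.145 ] bar tip D [0.6372 0.0015 0.101 ] S bar ends [0.6269 0.0089 0.101 ] [ 0.4299 -0.105   0.101 ]
post R D [ 0.6474 -0.1215  0.092 ] post L S [ 0.4252 -0.068   0.108 ]
plate [ 0.4251 -0.2692  0.006 ]
plate [ 0.5704 -0.3122  0.006 ]
plate [ 0.5145 -0.4809  0.006 ]
plate [ 0.375  -0.4371  0.006 ]
handle top [ 0.4732 -0.3621  0.04  ] [ 0.4487 -0.4292  0.04  ] hole [ 0.4494 -0.4421  0.006 ]
glass [0.5191 0.2355 0.076 ]
glass [0.412  0.2408 0.076 ]
glass [0.4145 0.3287 0.076 ]
glass foot [0.5206 0.2345 0.    ]
glass foot [0.412  0.2366 0.    ]
glass foot [0.4149 0.3269 0.    ]
teal [0.6592 0.5402 0.076 ]
teal [0.5288 0.4078 0.076 ]
teal [0.4587 0.4355 0.076 ]
timer? [0.6897 0.0292 0.02  ]
```

Emit:
play_rows --series '[{"translation": [0.032,-0.029,-0.014],"spin": 0},{"translation": [0.032,-0.029,-0.014],"spin": 0},{"translation": [0.032,-0.029,-0.014],"spin": 0},{"translation": [0.032,-0.029,-0.014],"spin": 0},{"translation": [0.032,-0.029,-0.014],"spin": 0}]' --jaw 0.0

```text
time: 0.65
tool_pos: [0.3358, -0.4387, 0.3014]
tcp_rot: [-3.091, -0.558, 0.0]
wrist_force: [0.9, -0.1, -0.5]
width: 0.498
```

Emit:
play_rows --series '[{"translation": [0.032,-0.029,-0.014],"spin": 0},{"translation": [0.032,-0.029,-0.014],"spin": 0},{"translation": [0.032,-0.029,-0.014],"spin": 0},{"translation": [0.032,-0.029,-0.014],"spin": 0},{"translation": [0.032,-0.029,-0.014],"spin": 0}]'

```text
time: 1.15
tool_pos: [0.4348, -0.2468, 0.3717]
tcp_rot: [-3.092, -0.559, -0.0]
wrist_force: [0.7, -0.5, -0.3]
width: 0.502
```

Emit:
play_rows --series '[{"translation": [0.032,-0.029,-0.014],"spin": 0},{"translation": [0.032,-0.029,-0.014],"spin": 0},{"translation": [0,0,0],"spin": 0},{"translation": [0,0,0],"spin": 0}]'

```text
time: 1.55
tool_pos: [0.4745, -0.171, 0.3994]
tcp_rot: [3.09, 0.563, 0.0]
wrist_force: [-0.7, 0.6, -0.2]
width: 0.503
```

```bash
python3 - <<'E'
from h import *
st()
w=shot('wrist','w1');cv2.imwrite('pics/w1b.png',cv2.resize(w,(800,600),interpolation=3))
E
```

```text
{'time': 1.55, 'tool_pos': [0.474, -0.171, 0.399], 'wrist_force': [-0.682, 0.603, -0.235], 'width': 0.503}
[[0.936, 0.353, 0.0], [0.353, -0.936, -0.001], [-0.0, 0.001, -1.0]]
```

View pics/w1b.png

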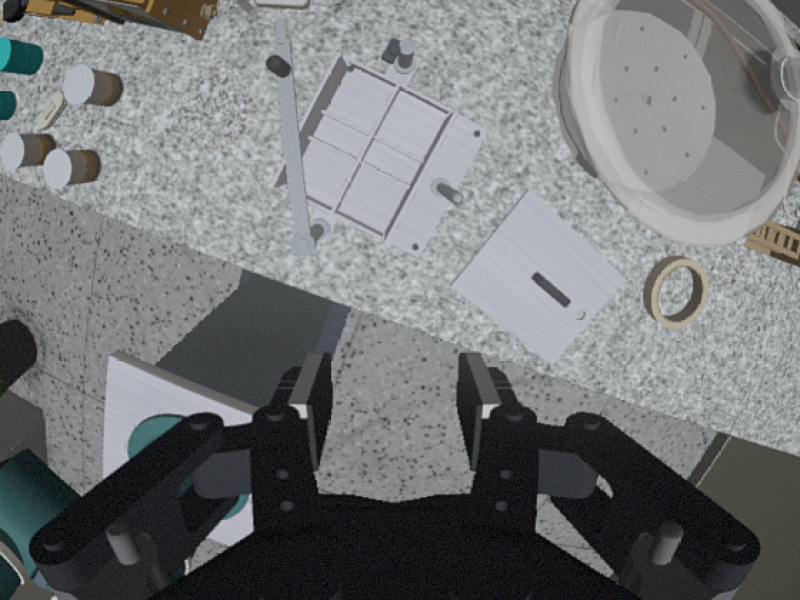

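The wrist view shows the carrier with its rod top at (459,200), the hinge at (303,247), the knob at (270,62), and base corners near (422,253) and (483,127). It also shows the plate with handle (551,289) and hole (579,314), and the three clear glasses on the left.

```bash
cat > fit.py <<'E'
from h import *
from scipy.optimize import least_squares
w=cal('w1');d=cal('side0')
obs=[(w,1,.7,(0,0),(459,200),(0,-95,155)),(w,1,.7,(0,0),(422,253),(-86,-113,8)),(w,1,.7,(0,0),(483,127),(86,-113,8)),(w,1,.7,(0,0),(303,245),(-108,8,108)),
(d,0,.25,(225,205),(282,170),(0,-95,155)),(d,0,.25,(225,205),(180,345),(-86,-113,8)),(d,0,.25,(225,205),(383,322),(86,-113,8)),(d,0,.25,(225,205),(180,222),(-75,-66,87)),(d,0,.25,(225,205),(361,207),(75,-66,87))]
def W(p,X): 
    c,s=np.cos(p[2]),np.sin(p[2]); x,y,z=np.array(X)/1000; return np.array([p[0]+c*x-s*y,p[1]+s*x+c*y,z])
def res(p): return np.concatenate([proj(c,W(p,X),f)-(np.array(o)+np.array(px)*k) for c,f,k,o,px,X in obs])
r=least_squares(res,[.53,-.12,-.1],loss='soft_l1');p=r.x
if __name__=='__main__':
    print(p,res(p).reshape(-1,2).round(1).tolist())
    h=W(p,(-108,8,101));print('hinge',h,'rod',W(p,(0,-95,155)))
    for n,X in(('knobtop',(270,60,.145)),('tip',(282,14,.105))):
        a=at_z(w,X[0]*.7,X[1]*.7,X[2],1);v=a-h;print(n,a,np.hypot(*v[:2]),np.arctan2(v[1],v[0])-p[2])
    for q in((452,285),(528,190),(625,283),(551,362)):print('plate',at_z(w,q[0]*.7,q[1]*.7,.006,1))
    print('hole',at_z(w,579*.7,314*.7,.006,1),'handle',at_z(w,551*.7,289*.7,.037,1))
    for q in((85,85),(20,150),(67,170)):print('glasslid',at_z(w,q[0]*.7,q[1]*.7,.076,1))
    # overlay
    im=cv2.imread('pics/w1b.png')
    for X in[(x,y,z) for x in(-75,75) for y in(-64,64) for z in(87,)]+[(0,-95,155),(-108,8,108),(108,8,92),(0,0,52),(86,71,8),(-86,71,8)]:
        u=proj(w,W(p,X),1)/.7;cv2.circle(im,tuple(int(t) for t in u.round()),3,(0,0,255),1)
    cv2.imwrite('pics/ov.png',cv2.resize(im[0:300,230:530],(600,600)))
E
python3 fit.py
```

```text
[ 0.54110312 -0.11346115 -0.10214645] [[-0.4, -2.6], [-0.8, 3.2], [3.9, 0.4], [0.8, 0.4], [0.6, -1.2], [-1.2, -0.8], [0.5, -1.6], [-0.4, 0.5], [0.3, -0.9]]
hinge [ 0.43448181 -0.09449021  0.101     ] rod [ 0.53141607 -0.20796598  0.155     ]
knobtop [ 0.5887 -0.0151  0.145 ] 0.17345332508098044 0.5775571056145435
tip [0.6407 0.0041 0.105 ] 0.22857377785374924 0.5481103901010872
plate [ 0.4256 -0.2649  0.006 ]
plate [ 0.5659 -0.3065  0.006 ]
plate [ 0.5103 -0.4811  0.006 ]
plate [ 0.3752 -0.4314  0.006 ]
hole [ 0.449 -0.437  0.006] handle [ 0.4698 -0.3712  0.037 ]
glasslid [0.52   0.2256 0.076 ]
glasslid [0.4212 0.312  0.076 ]
glasslid [0.4172 0.2213 0.076 ]
```

View pics/ov.png

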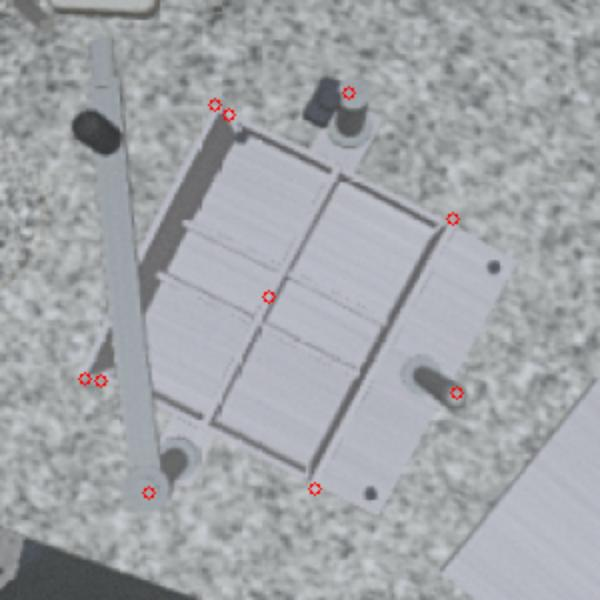

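The overlay agrees with the picture to within about 2–3 mm. I'll refine it with corner clicks from the enlarged view.

```bash
sed -i 's/(0,0),(459,200)/(0,0),(458,197)/; s/(422,253)/(419.5,257)/; s/(483,127)/(487,131)/; s/(303,245)/(304,245.5)/' fit.py; python3 fit.py; python3 -c "
from fit import *
print(at_z(w,(230+97/2)*.7,131/2*.7,.145,1))"
```

```text
[ 0.54095539 -0.11376194 -0.11201291] [[0.1, 0.4], [0.3, 0.9], [1.3, -1.4], [-0.4, -0.1], [0.3, -1.1], [-1.7, -0.8], [0.3, -1.3], [-0.7, 0.5], [0.2, -0.7]]
hinge [ 0.43452644 -0.09373996  0.101     ] rod [ 0.5303364  -0.20816659  0.155     ]
knobtop [ 0.5887 -0.0151  0.145 ] 0.17307145674456992 0.5836874197103903
tip [0.6407 0.0041 0.105 ] 0.2282108532227802 0.5550952263200338
plate [ 0.4256 -0.2649  0.006 ]
plate [ 0.5659 -0.3065  0.006 ]
plate [ 0.5103 -0.4811  0.006 ]
plate [ 0.3752 -0.4314  0.006 ]
hole [ 0.449 -0.437  0.006] handle [ 0.4698 -0.3712  0.037 ]
glasslid [0.52   0.2256 0.076 ]
glasslid [0.4212 0.312  0.076 ]
glasslid [0.4172 0.2213 0.076 ]
[ 0.5861 -0.0243  0.145 ]
```

Emit:
play_rows --series '[{"translation": [0,0,0],"spin": -0.94},{"translation": [0.042,-0.022,0],"spin": 0},{"translation": [0.042,-0.022,0],"spin": 0},{"translation": [0.042,-0.022,0],"spin": 0},{"translation": [0.041,-0.021,0],"spin": 0}]'

```text
time: 2.1
tool_pos: [0.5886, -0.0227, 0.3982]
tcp_rot: [3.067, 0.68, -0.002]
wrist_force: [0.6, 0.2, 0.4]
width: 0.5
```

Emit:
play_rows --series '[{"translation": [0,0,0.05],"spin": 0},{"translation": [0,0,0.05],"spin": 0},{"translation": [0,0,0.05],"spin": 0},{"translation": [0,0,0.04],"spin": 0},{"translation": [0,0,0],"spin": 0}]'

```text
time: 2.6
tool_pos: [0.5821, -0.0233, 0.2005]
tcp_rot: [-3.062, -0.681, 0.024]
wrist_force: [-0.7, 0.8, -1.3]
width: 0.507
```

```bash
python3 - <<'E'
from h import *
st()
w=shot('wrist','w2');cv2.imwrite('pics/w2b.png',w)
c=cal('w2');print(proj(c,(.588,-.021,.145),1),proj(c,(.588,-.021,.105),1))
E
```

```text
{'time': 2.6, 'tool_pos': [0.582, -0.023, 0.2], 'wrist_force': [-0.715, 0.804, -1.347], 'width': 0.507}
[[0.906, 0.424, -0.016], [0.424, -0.906, 0.001], [-0.014, -0.008, -1.0]]
[276.09680808 213.12971594] [276.45253681 196.05587601]
```

View pics/w2b.png

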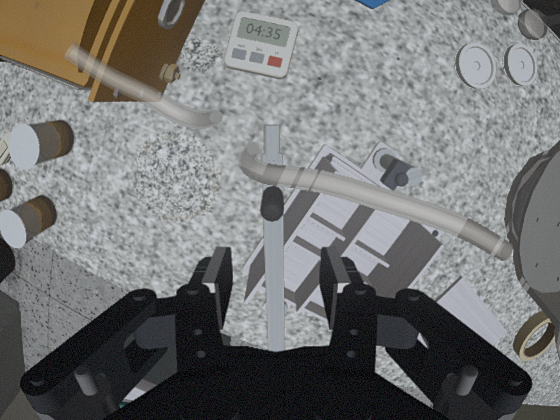

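The wrist view shows the knob at (273,213), within 3 px of my prediction and centred between the jaws. The timer is at (262,42), well clear. A translucent hose-like streak crosses the picture; it wasn't in the earlier view and the wrist force is low, so I'll watch the force. Next I'll grip the knob.

Emit:
play_rows --series '[{"translation": [0.006,0,0.022],"spin": 0},{"translation": [0,0,0.022],"spin": 0},{"translation": [0,0,0.022],"spin": 0},{"translation": [0,0,0.021],"spin": 0},{"translation": [0,0,0],"spin": 0}]'

```text
time: 3.15
tool_pos: [0.5934, -0.0204, 0.1223]
tcp_rot: [-3.066, -0.683, 0.002]
wrist_force: [-0.8, 0.5, -0.2]
width: 0.5
```

Emit:
play_rows --series '[{"translation": [0,0,0],"spin": 0},{"translation": [0,0,0],"spin": 0},{"translation": [0,0,0],"spin": 0},{"translation": [0,0,0],"spin": 0},{"translation": [0,0,0],"spin": 0}]' --jaw -1 --force 25

```text
time: 3.65
tool_pos: [0.5957, -0.0197, 0.1253]
tcp_rot: [3.064, 0.685, 0.007]
wrist_force: [-0.4, -0.4, 7.0]
width: 0.169
```

The grip landed about 6 mm too far out along the bar, so I'll loosen, re-centre and close again.

Emit:
play_rows --series '[{"translation": [0,0,0],"spin": 0},{"translation": [0,0,0],"spin": 0},{"translation": [-0.006,0,0],"spin": 0},{"translation": [0,0,0],"spin": 0}]' --jaw -0.3

```text
time: 4.05
tool_pos: [0.5872, -0.0222, 0.1218]
tcp_rot: [-3.066, -0.685, 0.002]
wrist_force: [-1.0, 0.7, -0.4]
width: 0.35
```

Emit:
play_rows --series '[{"translation": [0,0,0],"spin": 0},{"translation": [0,0,0],"spin": 0},{"translation": [0,0,0],"spin": 0},{"translation": [0,0,0],"spin": 0}]' --jaw -1 --force 20

```text
time: 4.45
tool_pos: [0.5878, -0.0221, 0.1221]
tcp_rot: [-3.066, -0.685, 0.002]
wrist_force: [-1.3, -1.2, 0.7]
width: 0.176
```

Emit:
play_rows --series '[{"translation": [-0.0007,-0.0148,0],"spin": -1},{"translation": [-0.0007,-0.0148,0],"spin": -1}]'

```text
time: 4.65
tool_pos: [0.5733, 0.0036, 0.1221]
tcp_rot: [-2.993, -0.954, -0.0]
wrist_force: [-1.0, -1.7, -0.4]
width: 0.18
```

Emit:
play_rows --series '[{"translation": [-0.0007,-0.0148,0],"spin": -1},{"translation": [-0.0007,-0.0148,0],"spin": -1},{"translation": [-0.0007,-0.0148,0],"spin": -1},{"translation": [-0.0007,-0.0148,0],"spin": -1},{"translation": [-0.0007,-0.0148,0],"spin": -1}]'

```text
time: 5.15
tool_pos: [0.519, 0.0539, 0.1221]
tcp_rot: [-2.715, -1.58, -0.003]
wrist_force: [1.2, 1.0, -3.1]
width: 0.176
```

Emit:
play_rows --series '[{"translation": [-0.0007,-0.0148,0],"spin": -1},{"translation": [-0.0007,-0.0148,0],"spin": -1},{"translation": [-0.0007,-0.0148,0],"spin": -1},{"translation": [-0.0007,-0.0148,0],"spin": -1},{"translation": [-0.0007,-0.0148,0],"spin": -1}]'

```text
time: 5.65
tool_pos: [0.4484, 0.076, 0.1221]
tcp_rot: [-2.308, -2.13, -0.004]
wrist_force: [0.3, 3.9, -2.4]
width: 0.176
```

Emit:
play_rows --series '[{"translation": [0,0,0],"spin": 0},{"translation": [0,0,0],"spin": 0},{"translation": [0,0,0],"spin": 0}]'

```text
time: 5.95
tool_pos: [0.4486, 0.0759, 0.1221]
tcp_rot: [-2.312, -2.125, -0.004]
wrist_force: [0.5, 5.7, -2.5]
width: 0.179
```

```bash
python3 - <<'E'
from h import *
from fit import p,W
s,R=st(); v=s['tool_pos']-W(p,(-108,8,101)); print(np.hypot(*v[:2]),np.arctan2(v[1],v[0])-p[2],np.round(s['q'],2))
E
```

```text
{'time': 5.95, 'tool_pos': [0.449, 0.076, 0.122], 'wrist_force': [0.527, 5.659, -2.465], 'width': 0.179}
[[0.084, 0.996, 0.001], [0.996, -0.084, 0.003], [0.003, 0.001, -1.0]]
0.1702720622340419 1.6000749312124343 [ 0.11 -0.06  2.17  0.    1.03  0.19]
```

The keeper is at about 1.60 rad, and the radius reads 170.3 mm, which confirms the carrier fit. I'll release it and look at the glasses.

Emit:
play_rows --series '[{"translation": [0,0,0],"spin": 0},{"translation": [0,0,0],"spin": 0},{"translation": [0,0,0],"spin": 0},{"translation": [0,0,-0.03],"spin": 0},{"translation": [0,0,-0.04],"spin": 0}]' --jaw 0

```text
time: 6.45
tool_pos: [0.4463, 0.074, 0.1906]
tcp_rot: [-2.31, -2.124, 0.008]
wrist_force: [0.7, -0.0, 0.5]
width: 0.5
```

Emit:
play_rows --series '[{"translation": [0,0,-0.04],"spin": 0},{"translation": [0.028,0.005,-0.04],"spin": 0},{"translation": [0.028,0.005,-0.03],"spin": 0},{"translation": [0.028,0.005,0],"spin": 0},{"translation": [0,0,0],"spin": 0}]' --jaw 1

```text
time: 6.95
tool_pos: [0.4719, 0.1594, 0.3041]
tcp_rot: [2.309, 2.128, 0.006]
wrist_force: [0.2, -0.6, -0.3]
width: 1.0
```

Emit:
play_rows --series '[{"translation": [0,0,0],"spin": 0},{"translation": [0,0,0],"spin": 0}]'

```text
time: 7.15
tool_pos: [0.4698, 0.1561, 0.3013]
tcp_rot: [-2.313, -2.126, 0.003]
wrist_force: [0.2, -0.7, -0.2]
width: 0.998
```

```bash
python3 - <<'E'
from h import *
st()
w=shot('wrist','w3')
c=cal('w3');print([proj(c,X,1).round() for X in((.52,.23,.076),(.42,.315,.076),(.417,.225,.076))])
E
```

```text
{'time': 7.15, 'tool_pos': [0.47, 0.156, 0.301], 'wrist_force': [0.194, -0.744, -0.222], 'width': 0.998}
[[0.084, 0.996, -0.002], [0.996, -0.084, -0.001], [-0.001, -0.002, -1.0]]
[array([315., 105.]), array([219.,  40.]), array([224., 117.])]
```

View pics/w3.png

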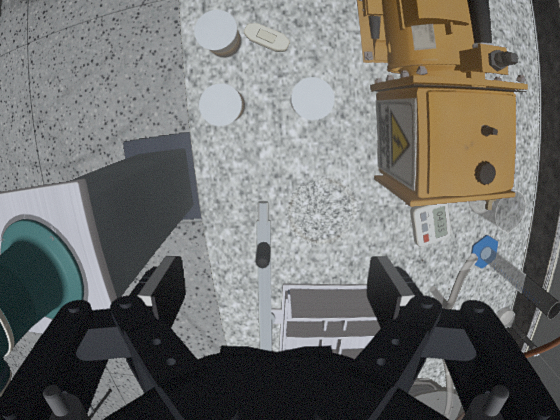

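The lids are at (313,98), (221,104) and (217,31). The turquoise ones are out of view, and only three clear glasses show. I'll get the lid centroids by segmentation.

```bash
cat >> h.py <<'E'
def lids(f,pts,z=.076,rad=34):
    im=cv2.imread(f'pics/{f}.png').astype(int);c=cal(f)
    out=[]
    for u,v in pts:
        u,v=int(u),int(v)
        col=np.median(im[max(v-4,0):v+5,u-4:u+5].reshape(-1,3),0)
        bl=cv2.GaussianBlur(im.astype(np.uint8),(5,5),0).astype(int)
        m=(np.abs(bl-col).max(2)<16).astype(np.uint8)
        mm=np.zeros_like(m);cv2.circle(mm,(u,v),rad,1,-1);m&=mm
        m=cv2.morphologyEx(m,cv2.MORPH_OPEN,np.ones((7,7),np.uint8))
        n,l,s,ct=cv2.connectedComponentsWithStats(m);i=l[v,u]
        cn=max(cv2.findContours((l==i).astype(np.uint8),0,1)[0],key=cv2.contourArea)
        (a,b),r=cv2.minEnclosingCircle(cn);e=cv2.fitEllipse(cn)
        print((u,v),'ell',np.round(e[0],1),np.round(e[1],1),'->',at_z(c,*e[0],z,1)); out.append(at_z(c,*e[0],z,1))
    return out
E
python3 - <<'E'
from h import *
lids('w3',[(313,98),(221,104),(217,31)])
E
```

```text
(313, 98) ell [312.3  99.4] [41.9 46.3] -> [0.5178 0.2363 0.076 ]
(221, 104) ell [219.2 104. ] [40.1 43.3] -> [0.4133 0.2408 0.076 ]
(217, 31) ell [214.3  28.9] [37.9 43.4] -> [0.4153 0.3292 0.076 ]
```

Emit:
play_rows --series '[{"translation": [0.028,0.0137,0],"spin": 0},{"translation": [0.028,0.0137,0.02],"spin": 0},{"translation": [0.0277,0.0137,0.03],"spin": 0},{"translation": [0,0,0.03],"spin": 0},{"translation": [0,0,0.03],"spin": 0}]'

```text
time: 7.7
tool_pos: [0.5184, 0.2365, 0.1905]
tcp_rot: [-2.313, -2.126, 0.002]
wrist_force: [0.7, 0.6, 0.0]
width: 1.001
```

Emit:
play_rows --series '[{"translation": [0,0,0.03],"spin": 0},{"translation": [0,0,0.02],"spin": 0},{"translation": [0,0,0.01],"spin": 0},{"translation": [0,0,0],"spin": 0}]'

```text
time: 8.1
tool_pos: [0.517, 0.2355, 0.1303]
tcp_rot: [-2.313, -2.124, 0.006]
wrist_force: [-0.7, 1.2, 0.2]
width: 1.001
```

```bash
python3 - <<'E'
from h import *
st(); shot('wrist','w4');shot('scene','s4');c=cal('w4')
print(proj(c,(.518,.236,.076),1),proj(cal('s4'),(.518,.236,.076)))
im=np.zeros((420,760,3),np.uint8);im[:,:560]=cv2.imread('pics/w4.png');im[:150,560:]=cv2.imread('pics/s4.png')[160:310,165:365];cv2.imwrite('pics/w4c.png',im)
E
```

```text
{'time': 8.1, 'tool_pos': [0.517, 0.236, 0.13], 'wrist_force': [-0.746, 1.24, 0.239], 'width': 1.001}
[[0.085, 0.996, -0.004], [0.996, -0.085, -0.002], [-0.002, -0.004, -1.0]]
[277.02505839 222.37912153] [262.66983911 243.41382241]
```

View pics/w4c.png

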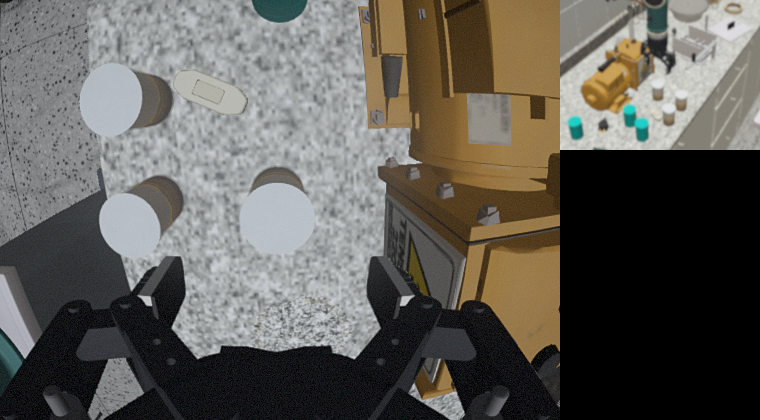

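```bash
python3 - <<'E'
from h import *
for f,pts in(('w3',[(378,200),(378,85)]),('w4',[(420,395),(383,175)])):
    for q in pts:
        print(f,q,[at_z(cal(f),*q,z,1)[:2] for z in(0,.05,.1,.15)])
E
```

```text
w3 (378, 200) [array([0.6149, 0.089 ]), array([0.5993, 0.1046]), array([0.5837, 0.1201]), array([0.5681, 0.1357])]
w3 (378, 85) [array([0.6204, 0.2548]), array([0.6042, 0.2517]), array([0.588 , 0.2486]), array([0.5718, 0.2456])]
w4 (420, 395) [array([ 0.6898, -0.0639]), array([0.6594, 0.004 ]), array([0.6291, 0.0719]), array([0.5987, 0.1397])]
w4 (383, 175) [array([0.6132, 0.2444]), array([0.5969, 0.2559]), array([0.5805, 0.2673]), array([0.5642, 0.2788])]
```

The pump flange is about 30 mm clear of the right finger. I'll pre-close slightly, descend and grip.

Emit:
play_rows --series '[{"translation": [0.002,0.001,0.02],"spin": 0},{"translation": [0,0,0.025],"spin": 0},{"translation": [0,0,0.025],"spin": 0},{"translation": [0,0,0.02],"spin": 0},{"translation": [0,0,0.005],"spin": 0}]' --jaw 0.6

```text
time: 8.7
tool_pos: [0.5191, 0.2384, 0.0366]
tcp_rot: [-2.312, -2.126, 0.002]
wrist_force: [-0.2, 0.0, -0.1]
width: 0.8
```

Emit:
play_rows --series '[{"translation": [0,0,0],"spin": 0},{"translation": [0,0,0],"spin": 0},{"translation": [0,0,0],"spin": 0},{"translation": [0,0,0],"spin": 0},{"translation": [0,0,0],"spin": 0}]' --jaw -1 --force 25

```text
time: 9.2
tool_pos: [0.5207, 0.2392, 0.0387]
tcp_rot: [2.312, 2.126, 0.004]
wrist_force: [0.3, 0.3, 3.8]
width: 0.55
```

```bash
python3 - <<'E'
from h import *
from fit import p,W
st();print([(n,W(p,x)) for n,x in((1,(-48,-32,8)),(2,(-48,32,8)),(3,(48,-32,8)),(4,(48,32,8)))])
E
```

```text
{'time': 9.2, 'tool_pos': [0.521, 0.239, 0.039], 'wrist_force': [0.255, 0.269, 3.77], 'width': 0.55}
[[0.084, 0.996, 0.003], [0.996, -0.084, 0.001], [0.001, 0.002, -1.0]]
[(1, array([ 0.48967928, -0.14019602,  0.008     ])), (2, array([ 0.49683312, -0.0765971 ,  0.008     ])), (3, array([ 0.58507766, -0.15092678,  0.008     ])), (4, array([ 0.5922315 , -0.08732787,  0.008     ]))]
```

Gripped at 46.7 mm. I'll lift it and carry it to cell 3.

Emit:
play_rows --series '[{"translation": [0,0,-0.02],"spin": 0},{"translation": [0,0,-0.045],"spin": 0},{"translation": [0,0,-0.045],"spin": 0},{"translation": [0,0,-0.045],"spin": 0},{"translation": [0,0,-0.045],"spin": 0}]'

```text
time: 9.7
tool_pos: [0.5191, 0.2386, 0.2391]
tcp_rot: [-2.312, -2.126, 0.0]
wrist_force: [0.5, -0.1, -0.2]
width: 0.542
```

Emit:
play_rows --series '[{"translation": [-0.038,0.01,0],"spin": 0},{"translation": [-0.038,0.01,0],"spin": 0},{"translation": [-0.038,0.01,0],"spin": 0},{"translation": [-0.038,0.01,0],"spin": 0},{"translation": [-0.038,0.01,0],"spin": 0}]'

```text
time: 10.2
tool_pos: [0.5533, 0.0438, 0.2374]
tcp_rot: [2.312, 2.127, 0.0]
wrist_force: [0.8, 0.7, -0.9]
width: 0.547
```

Emit:
play_rows --series '[{"translation": [-0.038,0.01,0],"spin": 0},{"translation": [-0.038,0.01,0],"spin": 0},{"translation": [-0.038,0.01,0],"spin": 0},{"translation": [-0.038,0.01,0],"spin": 0.32},{"translation": [0,0,0],"spin": 0}]'

```text
time: 10.7
tool_pos: [0.5809, -0.1141, 0.2372]
tcp_rot: [2.346, 2.087, -0.002]
wrist_force: [-0.5, 0.1, -0.9]
width: 0.549
```

```bash
cat >> h.py <<'E'
def to(target,cellyaw=True):
    s,R=st(); d=R.T@(np.array(target)-s['tool_pos']); print('tool delta',d.round(4),'toolY ang',np.degrees(np.arctan2(R[1,1],R[0,1])).round(2),'q',np.round(s['q'],2)); return d
E
python3 -c "
from h import *
to((.5851,-.1509,.0467))"
```

```text
{'time': 10.7, 'tool_pos': [0.581, -0.114, 0.237], 'wrist_force': [-0.497, 0.143, -0.94], 'width': 0.549}
[[0.116, 0.993, 0.0], [0.993, -0.116, -0.002], [-0.002, 0.001, -1.0]]
tool delta [-0.0357  0.0083  0.1906] toolY ang -6.68 q [-0.23  0.1   1.78 -0.    1.26 -0.12]
```

Emit:
play_rows --series '[{"translation": [-0.036,0.008,0],"spin": 0},{"translation": [0,0,0.03],"spin": 0},{"translation": [0,0,0.03],"spin": 0},{"translation": [0,0,0.03],"spin": 0},{"translation": [0,0,0],"spin": 0}]'

```text
time: 11.2
tool_pos: [0.5804, -0.1445, 0.142]
tcp_rot: [-2.335, -2.088, 0.008]
wrist_force: [-0.5, 0.5, -0.7]
width: 0.548
```

```bash
python3 -c "
from h import *
to((.5851,-.1509,.0467)); shot('wrist','w5')"
```

```text
{'time': 11.2, 'tool_pos': [0.58, -0.145, 0.142], 'wrist_force': [-0.51, 0.459, -0.675], 'width': 0.548}
[[0.111, 0.994, -0.01], [0.994, -0.111, 0.003], [0.002, -0.01, -1.0]]
tool delta [-0.006   0.0064  0.0952] toolY ang -6.39 q [-0.29  0.2   1.86  0.    1.1  -0.17]
```

View pics/w5.png

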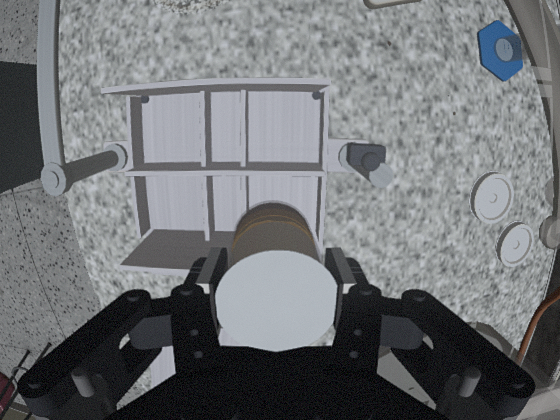

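The wrist view shows the glass upright between the pads and heading into the right-hand cell of the rod side. I'll let the arm settle, then correct.

Emit:
play_rows --series '[{"translation": [0,0,0.03],"spin": 0},{"translation": [0,0,0.01],"spin": 0},{"translation": [0,0,0],"spin": 0},{"translation": [0,0,0],"spin": 0}]'

```text
time: 11.65
tool_pos: [0.5853, -0.1462, 0.1087]
tcp_rot: [2.341, 2.093, 0.001]
wrist_force: [0.6, 0.5, -0.6]
width: 0.552
```

```bash
python3 -c "
from h import *
to((.5851,-.1509,.0467))"
```

```text
{'time': 11.65, 'tool_pos': [0.585, -0.146, 0.109], 'wrist_force': [0.553, 0.471, -0.595], 'width': 0.552}
[[0.111, 0.994, 0.001], [0.994, -0.111, -0.0], [-0.0, 0.001, -1.0]]
tool delta [-0.0046  0.0002  0.062 ] toolY ang -6.39 q [-0.29  0.23  1.88  0.    1.03 -0.17]
```

Emit:
play_rows --series '[{"translation": [-0.0045,0,0],"spin": 0},{"translation": [0,0,0.016],"spin": 0},{"translation": [0,0,0.016],"spin": 0},{"translation": [0,0,0.012],"spin": 0},{"translation": [0,0,0.006],"spin": 0}]'

```text
time: 12.15
tool_pos: [0.5821, -0.1501, 0.0544]
tcp_rot: [-2.339, -2.091, 0.003]
wrist_force: [0.1, 0.1, -0.2]
width: 0.548
```

Emit:
play_rows --series '[{"translation": [0,0,0.003],"spin": 0},{"translation": [0,0,0.003],"spin": 0},{"translation": [0,0,0.002],"spin": 0},{"translation": [0,0,0],"spin": 0},{"translation": [0,0,0],"spin": 0}]'

```text
time: 12.65
tool_pos: [0.5844, -0.1508, 0.0497]
tcp_rot: [2.341, 2.094, 0.001]
wrist_force: [0.5, -0.3, -0.9]
width: 0.55
```

Emit:
play_rows --series '[{"translation": [0,0,0.001],"spin": 0},{"translation": [0,0,0.001],"spin": 0},{"translation": [0,0,0.001],"spin": 0},{"translation": [0,0,0],"spin": 0},{"translation": [0,0,0],"spin": 0}]'

```text
time: 13.15
tool_pos: [0.5842, -0.1508, 0.0467]
tcp_rot: [2.342, 2.094, 0.0]
wrist_force: [-1.8, 0.3, 4.3]
width: 0.547
```

Contact at 4 N. I'll release and rise.

Emit:
play_rows --series '[{"translation": [0,0,0],"spin": 0},{"translation": [0,0,0],"spin": 0},{"translation": [0,0,0],"spin": 0},{"translation": [0,0,-0.02],"spin": 0},{"translation": [0,0,-0.04],"spin": 0}]' --jaw 0.6

```text
time: 13.65
tool_pos: [0.5805, -0.1496, 0.1025]
tcp_rot: [-2.336, -2.089, 0.007]
wrist_force: [0.0, -0.3, -0.6]
width: 0.796
```

Emit:
play_rows --series '[{"translation": [0,0,-0.05],"spin": 0},{"translation": [0,0,-0.05],"spin": 0},{"translation": [0.01,0,-0.045],"spin": 0},{"translation": [0.04,-0.01,0],"spin": 0},{"translation": [0.04,-0.01,0],"spin": 0}]'

```text
time: 14.15
tool_pos: [0.5757, -0.059, 0.2543]
tcp_rot: [2.341, 2.088, 0.006]
wrist_force: [1.5, 0.3, -0.2]
width: 0.803
```

Emit:
play_rows --series '[{"translation": [0.045,-0.02,0],"spin": 0},{"translation": [0.045,-0.02,0],"spin": 0},{"translation": [0.045,-0.02,0],"spin": 0},{"translation": [0.045,-0.02,0],"spin": 0},{"translation": [0.03,-0.02,0],"spin": 0}]'

```text
time: 14.65
tool_pos: [0.4973, 0.1635, 0.2512]
tcp_rot: [-2.34, -2.095, -0.001]
wrist_force: [0.5, 0.1, -0.5]
width: 0.802
```

Emit:
play_rows --series '[{"translation": [0,0,0],"spin": 0},{"translation": [0,0,0],"spin": 0},{"translation": [0,0,0],"spin": 0}]'

```text
time: 14.95
tool_pos: [0.4986, 0.1601, 0.2512]
tcp_rot: [2.342, 2.093, -0.0]
wrist_force: [-0.6, 0.1, 0.7]
width: 0.8
```

```bash
python3 - <<'E'
from h import *
st()
w=shot('wrist','w6')
c=cal('w6');P=[(.4133,.2408,.076),(.4153,.3292,.076)];q=[proj(c,X,1) for X in P];print(q)
try: lids('w6',q)
except Exception as e: print(e)
E
```

```text
{'time': 14.95, 'tool_pos': [0.499, 0.16, 0.251], 'wrist_force': [-0.635, 0.09, 0.686], 'width': 0.8}
[[0.112, 0.994, 0.0], [0.994, -0.112, -0.0], [-0.0, 0.0, -1.0]]
[array([180.75392562, 113.87024316]), array([172.79457816,  29.0975338 ])]
(180, 113) ell [181.5 113.8] [43.9 47.8] -> [0.4141 0.2407 0.076 ]
(172, 29) ell [172.8  29.3] [41.7 48.9] -> [0.4152 0.329  0.076 ]
```

View pics/w6.png

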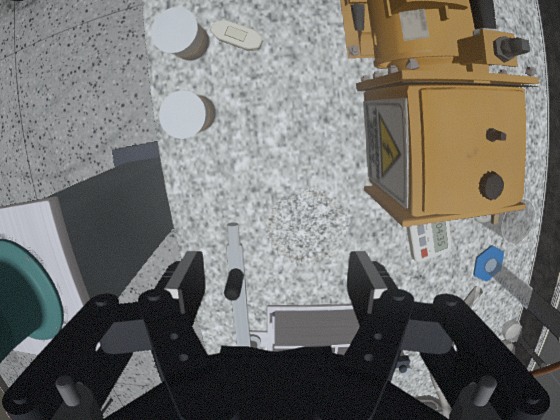

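Both remaining glasses haven't moved (lid fits agree to 1 mm). Glass B is at (0.414,0.241).

Emit:
play_rows --series '[{"translation": [0.0241,-0.0311,0],"spin": 0},{"translation": [0.0241,-0.0311,0],"spin": 0},{"translation": [0.0242,-0.0311,0.01],"spin": 0},{"translation": [0,0,0.04],"spin": 0},{"translation": [0,0,0.04],"spin": 0}]'

```text
time: 15.5
tool_pos: [0.4149, 0.2436, 0.1619]
tcp_rot: [2.341, 2.093, 0.007]
wrist_force: [-0.7, -1.0, -0.7]
width: 0.799
```

Emit:
play_rows --series '[{"translation": [0,0,0.02],"spin": 0},{"translation": [0,0,0],"spin": 0},{"translation": [0,0,0],"spin": 0}]'

```text
time: 15.8
tool_pos: [0.4143, 0.2425, 0.1415]
tcp_rot: [-2.344, -2.092, 0.001]
wrist_force: [0.0, 0.2, 0.3]
width: 0.802
```

```bash
python3 -c "
from h import *
to((.414,.2425,.0366)); shot('wrist','w7');q=proj(cal('w7'),(.414,.241,.076),1);print(q);lids('w7',[q],rad=60)"
```

```text
{'time': 15.8, 'tool_pos': [0.414, 0.242, 0.142], 'wrist_force': [0.041, 0.243, 0.333], 'width': 0.802}
[[0.113, 0.994, -0.0], [0.994, -0.113, -0.0], [-0.0, -0.0, -1.0]]
tool delta [ 0.     -0.0003  0.1049] toolY ang -6.5 q [ 0.48 -0.03  2.1  -0.    1.07  0.59]
[275.02711207 219.69898867]
(275, 219) ell [274.1 220.3] [67.6 71.3] -> [0.4133 0.2407 0.076 ]
```

Emit:
play_rows --series '[{"translation": [-0.001,0,0.025],"spin": 0},{"translation": [0,0,0.03],"spin": 0},{"translation": [0,0,0.025],"spin": 0},{"translation": [0,0,0.018],"spin": 0},{"translation": [0,0,0.007],"spin": 0}]'

```text
time: 16.35
tool_pos: [0.4142, 0.242, 0.0363]
tcp_rot: [2.343, 2.093, 0.001]
wrist_force: [0.4, -0.1, 0.6]
width: 0.799
```

Emit:
play_rows --series '[{"translation": [0,0,0],"spin": 0},{"translation": [0,0,0],"spin": 0},{"translation": [0,0,0],"spin": 0},{"translation": [0,0,0],"spin": 0},{"translation": [0,0,0],"spin": 0}]' --jaw -1 --force 25

```text
time: 16.85
tool_pos: [0.4147, 0.2428, 0.0376]
tcp_rot: [2.341, 2.094, 0.004]
wrist_force: [0.3, -1.1, 4.9]
width: 0.546
```

Emit:
play_rows --series '[{"translation": [0,0,-0.02],"spin": 0},{"translation": [0,0,-0.045],"spin": 0},{"translation": [0,0,-0.045],"spin": 0},{"translation": [0,0,-0.045],"spin": 0},{"translation": [0,0,-0.045],"spin": 0}]'

```text
time: 17.35
tool_pos: [0.4129, 0.2419, 0.2381]
tcp_rot: [-2.342, -2.094, 0.0]
wrist_force: [1.5, 0.3, 0.4]
width: 0.546
```

```bash
python3 -c "
from h import *
to((.5922,-.0873,.2366)); shot('scene','s7')"
```

```text
{'time': 17.35, 'tool_pos': [0.413, 0.242, 0.238], 'wrist_force': [1.524, 0.338, 0.386], 'width': 0.546}
[[0.111, 0.994, -0.0], [0.994, -0.111, 0.0], [0.0, -0.0, -1.0]]
tool delta [-0.3072  0.2149  0.0015] toolY ang -6.4 q [ 0.48 -0.12  2.    0.    1.26  0.59]
```

Emit:
play_rows --series '[{"translation": [-0.0384,0.0269,0],"spin": 0},{"translation": [-0.0384,0.0269,0],"spin": 0},{"translation": [-0.0384,0.0269,0],"spin": 0},{"translation": [-0.0384,0.0269,0],"spin": 0},{"translation": [-0.0384,0.0269,0],"spin": 0}]'

```text
time: 17.9
tool_pos: [0.5261, 0.0347, 0.2362]
tcp_rot: [2.342, 2.094, 0.001]
wrist_force: [0.2, 1.3, -0.5]
width: 0.546
```

Emit:
play_rows --series '[{"translation": [-0.0384,0.0269,0],"spin": 0},{"translation": [-0.0384,0.0269,0],"spin": 0},{"translation": [-0.0384,0.0266,0],"spin": 0},{"translation": [0,0,0],"spin": 0},{"translation": [0,0,0],"spin": 0}]'

```text
time: 18.4
tool_pos: [0.5926, -0.0879, 0.2355]
tcp_rot: [-2.343, -2.09, 0.001]
wrist_force: [0.2, -0.3, -1.1]
width: 0.546
```

Emit:
play_rows --series '[{"translation": [0,0,0.03],"spin": 0},{"translation": [0,0,0.03],"spin": 0},{"translation": [0,0,0.03],"spin": 0},{"translation": [0,0,0.02],"spin": 0},{"translation": [0,0,0],"spin": 0}]'

```text
time: 18.9
tool_pos: [0.5889, -0.0847, 0.1223]
tcp_rot: [-2.335, -2.092, 0.007]
wrist_force: [-1.2, -0.1, 0.5]
width: 0.543
```

Emit:
play_rows --series '[{"translation": [0,0,0],"spin": 0},{"translation": [0,0,0],"spin": 0}]'

```text
time: 19.1
tool_pos: [0.5939, -0.0866, 0.1282]
tcp_rot: [2.339, 2.094, 0.003]
wrist_force: [0.2, -0.2, 0.3]
width: 0.545
```

```bash
python3 -c "
from h import *
to((.5922,-.0873,.046))"
```

```text
{'time': 19.1, 'tool_pos': [0.594, -0.087, 0.128], 'wrist_force': [0.2, -0.238, 0.333], 'width': 0.545}
[[0.111, 0.994, 0.003], [0.994, -0.111, -0.0], [-0.0, 0.003, -1.0]]
tool delta [-0.0009 -0.0018  0.0822] toolY ang -6.35 q [-0.19  0.21  1.87  0.    1.06 -0.08]
```

Emit:
play_rows --series '[{"translation": [-0.001,-0.001,0.02],"spin": 0},{"translation": [0,0,0.02],"spin": 0},{"translation": [0,0,0.018],"spin": 0},{"translation": [0,0,0.012],"spin": 0},{"translation": [0,0,0.005],"spin": 0}]'

```text
time: 19.6
tool_pos: [0.5918, -0.0879, 0.0512]
tcp_rot: [2.342, 2.094, 0.0]
wrist_force: [0.8, -0.7, 0.0]
width: 0.546
```

Emit:
play_rows --series '[{"translation": [0,0,0.002],"spin": 0},{"translation": [0,0,0.001],"spin": 0},{"translation": [0,0,0],"spin": 0},{"translation": [0,0,0],"spin": 0}]'

```text
time: 20.0
tool_pos: [0.5927, -0.0879, 0.0495]
tcp_rot: [2.341, 2.093, 0.002]
wrist_force: [-0.7, 2.5, 1.9]
width: 0.546
```

Emit:
play_rows --series '[{"translation": [0,0,0.001],"spin": 0},{"translation": [0,0,0.001],"spin": 0},{"translation": [0,0,0],"spin": 0},{"translation": [0,0,0],"spin": 0}]'

```text
time: 20.4
tool_pos: [0.5914, -0.0877, 0.0463]
tcp_rot: [-2.341, -2.094, 0.0]
wrist_force: [-1.9, 3.9, 3.6]
width: 0.541
```

Emit:
play_rows --series '[{"translation": [0,0,0],"spin": 0},{"translation": [0,0,0],"spin": 0},{"translation": [0,0,0],"spin": 0},{"translation": [0,0,-0.02],"spin": 0},{"translation": [0,0,-0.04],"spin": 0}]' --jaw 0.6

```text
time: 20.9
tool_pos: [0.5862, -0.0877, 0.1009]
tcp_rot: [-2.335, -2.087, 0.013]
wrist_force: [-0.0, 1.1, -0.8]
width: 0.796
```

Emit:
play_rows --series '[{"translation": [0,0,-0.05],"spin": 0},{"translation": [0,0,-0.05],"spin": 0},{"translation": [0,0,-0.045],"spin": 0},{"translation": [0,0,0],"spin": 0},{"translation": [0,0,0],"spin": 0}]'

```text
time: 21.4
tool_pos: [0.5927, -0.0888, 0.253]
tcp_rot: [2.34, 2.091, 0.003]
wrist_force: [0.1, -0.3, -1.0]
width: 0.796
```

```bash
python3 - <<'E'
from h import *
from fit import p,W
d=to((.4153,.2,.26)); shot('wrist','w8')
c=cal('w8');q=[proj(c,W(p,(48,y,84)),1) for y in(-32,32)];print(q)
try:
    for a in lids('w8',q,z=.084,rad=60): print(np.hypot(*(a-W(p,(48,-32,84)))[:2]),np.hypot(*(a-W(p,(48,32,84)))[:2]))
except Exception as e: print(e)
E
```

```text
{'time': 21.4, 'tool_pos': [0.593, -0.089, 0.253], 'wrist_force': [0.113, -0.25, -0.976], 'width': 0.796}
[[0.112, 0.994, 0.004], [0.994, -0.112, -0.002], [-0.001, 0.004, -1.0]]
tool delta [ 0.2671 -0.2086 -0.0081] toolY ang -6.43 q [-0.19  0.11  1.75 -0.    1.28 -0.08]
[array([274.21921273, 242.06682355]), array([274.0062303, 181.9466432])]
(274, 242) ell [271.8 242.3] [39.1 48.6] -> [ 0.5825 -0.1509  0.084 ]
(274, 181) ell [274.1 185.9] [47.2 56.8] -> [ 0.5919 -0.0913  0.084 ]
0.002577795720028721 0.06431266093689719
0.06001581333379175 0.00398594313700907
```

View pics/w8.png

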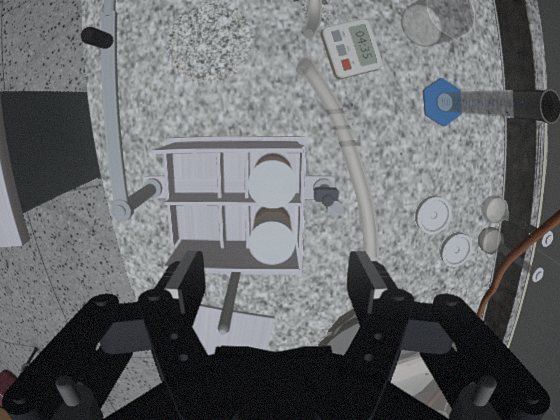

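Both placed glasses are upright and 3–4 mm from their cell centres. On to glass C.

Emit:
play_rows --series '[{"translation": [0.0397,-0.0224,0],"spin": 0},{"translation": [0.0397,-0.0224,0],"spin": 0},{"translation": [0.0397,-0.0224,0],"spin": 0},{"translation": [0.0397,-0.0224,0],"spin": 0},{"translation": [0.0397,-0.0224,0],"spin": 0}]'

```text
time: 21.95
tool_pos: [0.5002, 0.1226, 0.2481]
tcp_rot: [-2.341, -2.092, 0.007]
wrist_force: [0.4, 1.0, -0.4]
width: 0.798
```

Emit:
play_rows --series '[{"translation": [0.0397,-0.0224,0],"spin": 0},{"translation": [0.0397,-0.0224,0],"spin": 0},{"translation": [0.0397,-0.0224,0],"spin": 0},{"translation": [0.0397,-0.0224,0.02],"spin": 0},{"translation": [0.0397,-0.0224,0.02],"spin": 0}]'

```text
time: 22.45
tool_pos: [0.4118, 0.3323, 0.2088]
tcp_rot: [2.342, 2.094, -0.004]
wrist_force: [0.5, 0.3, -0.1]
width: 0.797
```

Emit:
play_rows --series '[{"translation": [0,0,0.03],"spin": 0},{"translation": [0,0,0.03],"spin": 0},{"translation": [0,0,0],"spin": 0},{"translation": [0,0,0],"spin": 0}]'

```text
time: 22.85
tool_pos: [0.412, 0.3303, 0.1491]
tcp_rot: [-2.342, -2.094, 0.008]
wrist_force: [1.0, 0.5, -0.1]
width: 0.802
```

```bash
python3 -c "
from h import *
to((.4152,.3305,.0366)); shot('wrist','w9');q=proj(cal('w9'),(.4152,.329,.076),1);print(q);lids('w9',[q],rad=60)"
```

```text
{'time': 22.85, 'tool_pos': [0.412, 0.33, 0.149], 'wrist_force': [1.02, 0.467, -0.055], 'width': 0.802}
[[0.112, 0.994, -0.004], [0.994, -0.112, -0.003], [-0.004, -0.004, -1.0]]
tool delta [0.0009 0.0036 0.1125] toolY ang -6.41 q [ 0.63  0.06  2.   -0.    1.09  0.74]
[280.37856086 215.07544052]
(280, 215) ell [281.5 215.3] [64.8 69.6] -> [0.4159 0.3287 0.076 ]
```

Emit:
play_rows --series '[{"translation": [0,0.0035,0.025],"spin": 0},{"translation": [0,0,0.03],"spin": 0},{"translation": [0,0,0.03],"spin": 0},{"translation": [0,0,0.02],"spin": 0},{"translation": [0,0,0.0075],"spin": 0}]'

```text
time: 23.4
tool_pos: [0.417, 0.3305, 0.0382]
tcp_rot: [-2.343, -2.093, 0.002]
wrist_force: [0.3, -0.8, 0.0]
width: 0.8
```

Emit:
play_rows --series '[{"translation": [0,0,0],"spin": 0},{"translation": [0,0,0],"spin": 0},{"translation": [0,0,0],"spin": 0},{"translation": [0,0,0],"spin": 0},{"translation": [0,0,0],"spin": 0}]' --jaw -1 --force 25

```text
time: 23.9
tool_pos: [0.4178, 0.3318, 0.0401]
tcp_rot: [2.342, 2.094, 0.004]
wrist_force: [-0.1, 0.8, 2.9]
width: 0.545
```

Emit:
play_rows --series '[{"translation": [0,0,-0.02],"spin": 0},{"translation": [0,0,-0.045],"spin": 0},{"translation": [0,0,-0.045],"spin": 0},{"translation": [0,0,-0.045],"spin": 0},{"translation": [0,0,-0.045],"spin": 0}]'

```text
time: 24.4
tool_pos: [0.4164, 0.3309, 0.2408]
tcp_rot: [-2.342, -2.094, -0.0]
wrist_force: [0.5, 1.1, -0.1]
width: 0.549
```

```bash
python3 -c "
from h import *
to((.4897,-.1402,.2366))"
```

```text
{'time': 24.4, 'tool_pos': [0.416, 0.331, 0.241], 'wrist_force': [0.517, 1.081, -0.131], 'width': 0.549}
[[0.111, 0.994, 0.0], [0.994, -0.111, 0.0], [0.0, 0.0, -1.0]]
tool delta [-0.46    0.1253  0.0041] toolY ang -6.39 q [ 0.62 -0.01  1.9   0.    1.26  0.74]
```

Emit:
play_rows --series '[{"translation": [-0.046,0.0125,0],"spin": 0},{"translation": [-0.046,0.0125,0],"spin": 0},{"translation": [-0.046,0.0125,0],"spin": 0},{"translation": [-0.046,0.0125,0],"spin": 0},{"translation": [-0.046,0.0125,0],"spin": 0}]'

```text
time: 24.9
tool_pos: [0.4531, 0.094, 0.2392]
tcp_rot: [2.341, 2.094, 0.001]
wrist_force: [2.0, -0.2, -1.0]
width: 0.546
```

Emit:
play_rows --series '[{"translation": [-0.046,0.0125,0],"spin": 0},{"translation": [-0.046,0.0125,0],"spin": 0},{"translation": [-0.046,0.0125,0],"spin": 0},{"translation": [-0.046,0.0125,0],"spin": 0},{"translation": [-0.046,0.0125,0],"spin": 0}]'

```text
time: 25.4
tool_pos: [0.4896, -0.1418, 0.2391]
tcp_rot: [2.342, 2.093, 0.001]
wrist_force: [0.8, 0.3, -1.0]
width: 0.545
```

Emit:
play_rows --series '[{"translation": [0,0,0],"spin": 0},{"translation": [0,0,0.03],"spin": 0},{"translation": [0,0,0.03],"spin": 0},{"translation": [0,0,0.03],"spin": 0},{"translation": [0,0,0.02],"spin": 0}]'

```text
time: 25.9
tool_pos: [0.4883, -0.1387, 0.1266]
tcp_rot: [-2.34, -2.092, 0.002]
wrist_force: [-0.2, -0.2, -0.1]
width: 0.546
```

Emit:
play_rows --series '[{"translation": [0,0,0],"spin": 0},{"translation": [0,0,0],"spin": 0},{"translation": [0,0,0],"spin": 0}]'

```text
time: 26.2
tool_pos: [0.491, -0.1399, 0.1306]
tcp_rot: [2.34, 2.093, 0.002]
wrist_force: [0.6, 0.1, -0.1]
width: 0.549
```

```bash
python3 -c "
from h import *
to((.4897,-.1402,.0481))"
```

```text
{'time': 26.2, 'tool_pos': [0.491, -0.14, 0.131], 'wrist_force': [0.575, 0.096, -0.078], 'width': 0.549}
[[0.111, 0.994, 0.003], [0.994, -0.111, -0.001], [-0.001, 0.003, -1.0]]
tool delta [-0.0004 -0.0015  0.0825] toolY ang -6.37 q [-0.33  0.04  2.06  0.    1.04 -0.22]
```

Emit:
play_rows --series '[{"translation": [0,-0.001,0.02],"spin": 0},{"translation": [0,0,0.02],"spin": 0},{"translation": [0,0,0.018],"spin": 0},{"translation": [0,0,0.012],"spin": 0},{"translation": [0,0,0.006],"spin": 0}]'

```text
time: 26.7
tool_pos: [0.4891, -0.1398, 0.0528]
tcp_rot: [2.342, 2.094, 0.0]
wrist_force: [-0.9, 0.8, -0.9]
width: 0.542
```

Emit:
play_rows --series '[{"translation": [0,0,0.002],"spin": 0},{"translation": [0,0,0.002],"spin": 0},{"translation": [0,0,0.001],"spin": 0},{"translation": [0,0,0],"spin": 0},{"translation": [0,0,0],"spin": 0}]'

```text
time: 27.2
tool_pos: [0.4891, -0.14, 0.0482]
tcp_rot: [2.341, 2.093, 0.001]
wrist_force: [0.7, -0.4, -0.2]
width: 0.549
```

Emit:
play_rows --series '[{"translation": [0,0,0.001],"spin": 0},{"translation": [0,0,0.001],"spin": 0},{"translation": [0,0,0],"spin": 0},{"translation": [0,0,0],"spin": 0}]'

```text
time: 27.6
tool_pos: [0.4892, -0.1402, 0.048]
tcp_rot: [2.341, 2.094, -0.0]
wrist_force: [-5.2, 1.2, 14.6]
width: 0.549
```

Contact. I'll release, rise, and go over the plate.

Emit:
play_rows --series '[{"translation": [0,0,0],"spin": 0},{"translation": [0,0,0],"spin": 0},{"translation": [0,0,0],"spin": 0},{"translation": [0,0,-0.02],"spin": 0},{"translation": [0,0,-0.04],"spin": 0}]' --jaw 0.6

```text
time: 28.1
tool_pos: [0.4853, -0.1386, 0.1025]
tcp_rot: [-2.336, -2.089, 0.007]
wrist_force: [0.5, -0.9, -0.2]
width: 0.803
```

Emit:
play_rows --series '[{"translation": [0,0,-0.05],"spin": 0},{"translation": [0,0,-0.05],"spin": 0},{"translation": [0,0,-0.045],"spin": 0},{"translation": [0,0,0],"spin": 0},{"translation": [0,0,0],"spin": 0}]'

```text
time: 28.6
tool_pos: [0.4896, -0.1401, 0.2522]
tcp_rot: [2.34, 2.092, 0.003]
wrist_force: [-0.3, 0.4, -1.4]
width: 0.797
```

```bash
python3 - <<'E'
from h import *
from fit import p,W
d=to((.4685,-.3745,.15)); shot('wrist','w10')
c=cal('w10');X=[(-48,-32),(48,-32),(48,32)]
for x,y in X:
  q=proj(c,W(p,(x,y,84)),1)
  try:
    a=lids('w10',[q],z=.084,rad=60)[0]; print(np.hypot(*(a-W(p,(x,y,84)))[:2]))
  except Exception as e: print(q,e)
E
```

```text
{'time': 28.6, 'tool_pos': [0.49, -0.14, 0.252], 'wrist_force': [-0.252, 0.393, -1.383], 'width': 0.797}
[[0.112, 0.994, 0.003], [0.994, -0.112, -0.001], [-0.001, 0.003, -1.0]]
tool delta [-0.2352  0.0048  0.1024] toolY ang -6.4 q [-0.33 -0.07  1.93  0.    1.28 -0.22]
(274, 183) ell [272.5 186.1] [45.  51.9] -> [ 0.4872 -0.1423  0.084 ]
0.0032517012482429146
(369, 184) ell [367.1 185.1] [43.3 46. ] -> [ 0.5822 -0.1517  0.084 ]
0.00297972630211
(373, 120) ell [370.6 125.2] [43.8 59.2] -> [ 0.5894 -0.0917  0.084 ]
0.005208930502530449
```

View pics/w10.png

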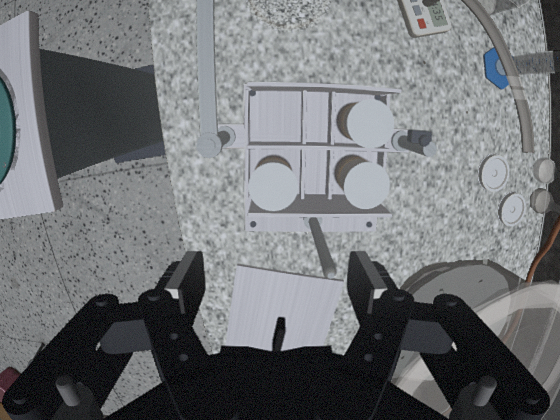

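All three glasses stand in cells, 3–5 mm off centre. Now the plate.

Emit:
play_rows --series '[{"translation": [-0.047,0.001,0],"spin": 0},{"translation": [-0.047,0.001,0],"spin": 0},{"translation": [-0.047,0.001,0],"spin": 0},{"translation": [-0.047,0.001,0],"spin": 0},{"translation": [-0.047,0.001,0],"spin": 0}]' --jaw 0

```text
time: 29.15
tool_pos: [0.4659, -0.3746, 0.2473]
tcp_rot: [-2.338, -2.09, 0.001]
wrist_force: [0.8, 0.4, 0.5]
width: 0.497
```

Emit:
play_rows --series '[{"translation": [0,0,0.03],"spin": 0.74},{"translation": [0,0,0.03],"spin": 0.74},{"translation": [0,0,0.03],"spin": 0.74},{"translation": [0,0,0],"spin": 0},{"translation": [0,0,0],"spin": 0}]'

```text
time: 29.65
tool_pos: [0.4662, -0.3727, 0.1583]
tcp_rot: [-2.528, -1.857, 0.002]
wrist_force: [-0.1, 0.5, -0.5]
width: 0.501
```

Emit:
play_rows --series '[{"translation": [0,0,0],"spin": 0},{"translation": [0,0,0],"spin": 0}]'

```text
time: 29.85
tool_pos: [0.4687, -0.3746, 0.1628]
tcp_rot: [2.53, 1.857, 0.001]
wrist_force: [-0.4, -0.1, 0.0]
width: 0.503
```

```bash
python3 - <<'E'
from h import *
to((.4685,-.3745,.013)); w=shot('wrist','w11');c=cal('w11')
print([proj(c,(.4685,-.3745,z),1).round() for z in(.04,.006)])
m=(w.max(2)<60).astype(np.uint8);n,l,s,ct=cv2.connectedComponentsWithStats(m)
for i in range(1,n):
    if s[i,4]>150: print(s[i],ct[i].round())
E
```

```text
{'time': 29.85, 'tool_pos': [0.469, -0.375, 0.163], 'wrist_force': [-0.394, -0.065, 0.049], 'width': 0.503}
[[0.3, 0.954, 0.003], [0.954, -0.3, -0.002], [-0.001, 0.003, -1.0]]
tool delta [ 0.0003 -0.0007  0.1498] toolY ang -17.44 q [-0.72  0.17  1.84  0.    1.12 -0.41]
[array([275., 196.]), array([275., 186.])]
[    0     0   123   133 11890] [49. 62.]
[   20   248   512   172 47383] [276. 362.]
[  0 370  28  38 254] [ 12. 390.]
[546 388  14  32 223] [555. 409.]
```

View pics/w11.png

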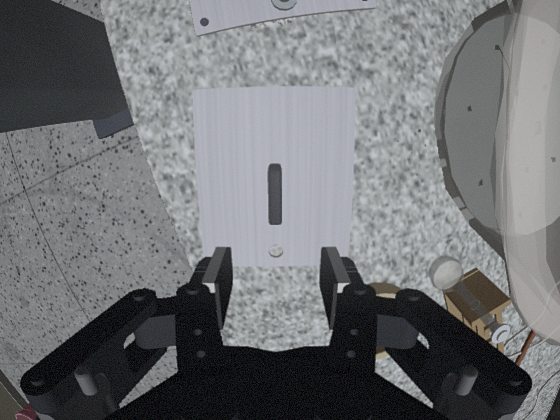

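The handle is centred at (275,196), exactly as predicted, and the plate is square to the tool. I'll descend and grip.

Emit:
play_rows --series '[{"translation": [0,0,0.03],"spin": 0},{"translation": [0,0,0.03],"spin": 0},{"translation": [0,0,0.03],"spin": 0},{"translation": [0,0,0.025],"spin": 0},{"translation": [0,0,0.015],"spin": 0}]'

```text
time: 30.4
tool_pos: [0.4672, -0.3735, 0.0298]
tcp_rot: [-2.532, -1.858, 0.0]
wrist_force: [-0.1, 0.6, 0.1]
width: 0.498
```

Emit:
play_rows --series '[{"translation": [0,0,0.01],"spin": 0},{"translation": [0,0,0.008],"spin": 0},{"translation": [0,0,0],"spin": 0},{"translation": [0,0,0],"spin": 0}]'

```text
time: 30.8
tool_pos: [0.4682, -0.3745, 0.0137]
tcp_rot: [2.532, 1.857, 0.001]
wrist_force: [-0.5, -0.6, 1.1]
width: 0.498
```

Emit:
play_rows --series '[{"translation": [0,0,0],"spin": 0},{"translation": [0,0,0],"spin": 0},{"translation": [0,0,0],"spin": 0},{"translation": [0,0,0],"spin": 0},{"translation": [0,0,0],"spin": 0}]' --jaw -1 --force 70

```text
time: 31.3
tool_pos: [0.4683, -0.3746, 0.0139]
tcp_rot: [2.532, 1.857, 0.001]
wrist_force: [-0.5, 0.9, 5.9]
width: 0.131
```

```bash
python3 -c "
from h import *
from fit import p,W
to(W(p,(0,-30,210)));print(W(p,(0,-30,0)))"
```

```text
{'time': 31.3, 'tool_pos': [0.468, -0.375, 0.014], 'wrist_force': [-0.497, 0.856, 5.895], 'width': 0.131}
[[0.301, 0.954, 0.002], [0.954, -0.301, -0.001], [-0.001, 0.002, -1.0]]
tool delta [ 0.241  -0.003  -0.1963] toolY ang -17.5 q [-0.72  0.34  1.94  0.    0.85 -0.41]
[ 0.53760202 -0.14357394  0.        ]
```

Emit:
play_rows --series '[{"translation": [0,0,-0.02],"spin": 0},{"translation": [0,0,-0.04],"spin": 0},{"translation": [0,0,-0.045],"spin": -0.74},{"translation": [0,0,-0.045],"spin": -0.74},{"translation": [0,0,-0.045],"spin": -0.74}]'

```text
time: 31.8
tool_pos: [0.4666, -0.3731, 0.2081]
tcp_rot: [-2.337, -2.095, 0.0]
wrist_force: [0.9, -1.1, -2.6]
width: 0.123
```

Emit:
play_rows --series '[{"translation": [0,0,0],"spin": 0},{"translation": [0,0,0],"spin": 0},{"translation": [0,0,0],"spin": 0}]'

```text
time: 32.1
tool_pos: [0.4661, -0.3727, 0.2051]
tcp_rot: [-2.339, -2.09, 0.001]
wrist_force: [-1.4, -0.2, -2.9]
width: 0.126
```

```bash
python3 -c "
from h import *
from fit import p,W
to(W(p,(0,-30,210)))"
```

```text
{'time': 32.1, 'tool_pos': [0.466, -0.373, 0.205], 'wrist_force': [-1.433, -0.184, -2.872], 'width': 0.126}
[[0.112, 0.994, -0.004], [0.994, -0.112, 0.003], [0.003, -0.004, -1.0]]
tool delta [ 0.2357  0.0454 -0.0045] toolY ang -6.43 q [-0.72  0.14  1.8  -0.    1.21 -0.6 ]
```

Emit:
play_rows --series '[{"translation": [0.0393,0.0076,0],"spin": 0},{"translation": [0.0393,0.0076,0],"spin": 0},{"translation": [0.0393,0.0076,0],"spin": 0},{"translation": [0.0393,0.0076,0],"spin": 0},{"translation": [0.0393,0.0076,0],"spin": 0}]'

```text
time: 32.6
tool_pos: [0.5255, -0.1807, 0.2042]
tcp_rot: [-2.339, -2.089, 0.004]
wrist_force: [0.5, -0.4, -3.0]
width: 0.125
```

Emit:
play_rows --series '[{"translation": [0.0393,0.0076,0],"spin": 0},{"translation": [0,0,0],"spin": 0},{"translation": [0,0,0],"spin": 0},{"translation": [0,0,0],"spin": 0}]'

```text
time: 33.0
tool_pos: [0.5379, -0.145, 0.2058]
tcp_rot: [-2.34, -2.092, 0.004]
wrist_force: [-0.9, 0.4, -3.1]
width: 0.127
```

```bash
python3 - <<'E'
from h import *
from fit import p,W
to(W(p,(0,-30,205))); s=bot.read_state(); R=Ro.from_rotvec(s['tcp_rot']).as_matrix()
shot('side','d12'); 
tiles=[]
def tile(f,X,fish,half=22,k=9,extra=()):
    c=cal(f);im=cv2.imread(f'pics/{f}.png');u=proj(c,X,fish)
    x0,y0=int(u[0])-half,int(u[1])-half;t=cv2.resize(im[y0:y0+2*half,x0:x0+2*half],None,fx=k,fy=k,interpolation=cv2.INTER_CUBIC)[:396,:396]
    for Y in(X,)+tuple(extra):
        q=(proj(c,Y,fish)-(x0,y0)+.5)*k;cv2.circle(t,tuple(int(a) for a in q),4,(0,0,255),1)
    print(f,x0,y0,u.round(1));tiles.append(cv2.resize(t,(300,300)))
rt=W(p,(0,-95,155))
tile('w10',rt,True);tile('w8',rt,True);tile('w1',rt,True)
hole=s['tool_pos']+R@np.array([-.065,0,.013-.006]); print('hole',hole)
tile('d12',hole,False,extra=(rt,));tile('side0',rt,False,extra=(W(p,(0,-95,8)),))
tiles.append(np.zeros((300,300,3),np.uint8))
im=np.vstack([np.hstack(tiles[:3]),np.hstack(tiles[3:])]);cv2.imwrite('pics/rod.png',cv2.resize(im,(798,532)))
E
```

```text
{'time': 33.0, 'tool_pos': [0.538, -0.145, 0.206], 'wrist_force': [-0.875, 0.43, -3.085], 'width': 0.127}
[[0.112, 0.994, -0.003], [0.994, -0.112, 0.0], [0.0, -0.003, -1.0]]
tool delta [ 0.0014 -0.0005  0.0008] toolY ang -6.42 q [-0.31  0.06  1.89 -0.    1.2  -0.2 ]
w10 309 253 [331.7 275.4]
w8 201 310 [223.5 332.1]
w1 298 116 [320.7 138.3]
hole [ 0.53062527 -0.20959779  0.19882077]
d12 274 212 [296.7 234.8]
side0 273 224 [295.8 246.4]
```

View pics/rod.png

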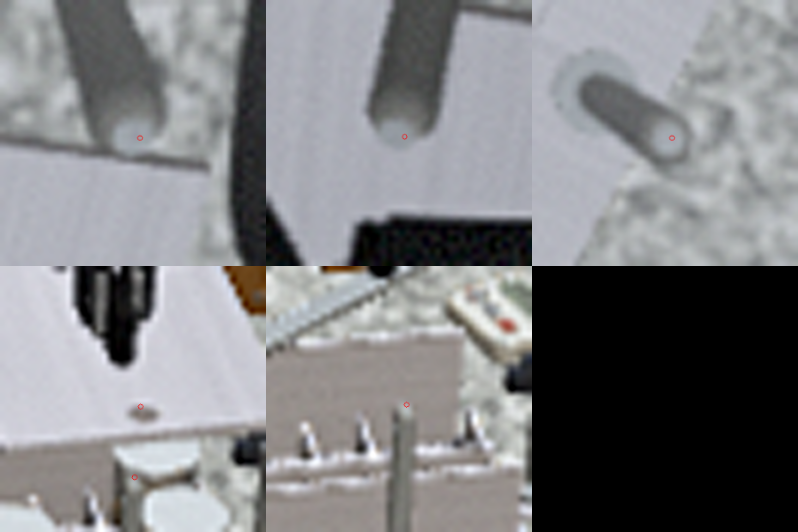

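The rod top sits about 1 mm to -x of the fit in four crops. In the side view the hole is about 1–2 mm to +x of my estimate. I'll shift about -2 mm in x and +2 mm in y, then lower by feel.

Emit:
play_rows --series '[{"translation": [0.002,-0.002,0],"spin": 0},{"translation": [0,0,0.015],"spin": 0},{"translation": [0,0,0.015],"spin": 0},{"translation": [0,0,0],"spin": 0},{"translation": [0,0,0],"spin": 0}]'

```text
time: 33.55
tool_pos: [0.5364, -0.1424, 0.1763]
tcp_rot: [-2.341, -2.092, 0.002]
wrist_force: [-0.0, 0.3, -3.0]
width: 0.133
```

Emit:
play_rows --series '[{"translation": [0,0,0.003],"spin": 0},{"translation": [0,0,0.003],"spin": 0},{"translation": [0,0,0.003],"spin": 0},{"translation": [0,0,0],"spin": 0},{"translation": [0,0,0],"spin": 0}]'

```text
time: 34.05
tool_pos: [0.5374, -0.1424, 0.1688]
tcp_rot: [2.342, 2.094, 0.0]
wrist_force: [0.7, 0.4, -2.7]
width: 0.126
```

```bash
python3 -c "
from h import *
from fit import p,W
to(W(p,(0,-30,101))); print(bot.read_state()['torque'])"
```

```text
{'time': 34.05, 'tool_pos': [0.537, -0.142, 0.169], 'wrist_force': [0.72, 0.389, -2.68], 'width': 0.126}
[[0.111, 0.994, 0.0], [0.994, -0.111, -0.0], [-0.0, 0.0, -1.0]]
tool delta [-0.0011  0.0003  0.0678] toolY ang -6.4 q [-0.3   0.09  1.93 -0.    1.13 -0.19]
[ 0.02547063  0.01753405 -0.03419166]
```

Emit:
play_rows --series '[{"translation": [0,-0.0012,0.002],"spin": 0},{"translation": [0,0,0.002],"spin": 0},{"translation": [0,0,0],"spin": 0},{"translation": [0,0,0],"spin": 0}]'

```text
time: 34.45
tool_pos: [0.5361, -0.1423, 0.1647]
tcp_rot: [-2.342, -2.094, 0.0]
wrist_force: [0.6, -0.7, -2.1]
width: 0.128
```

Emit:
play_rows --series '[{"translation": [0,0,0.002],"spin": 0},{"translation": [0,0,0.002],"spin": 0},{"translation": [0,0,0],"spin": 0},{"translation": [0,0,0],"spin": 0}]'

```text
time: 34.85
tool_pos: [0.5361, -0.1423, 0.1606]
tcp_rot: [-2.342, -2.094, 0.0]
wrist_force: [0.2, -0.1, -2.4]
width: 0.128
```

```bash
python3 -c "
from h import *
st(); print(bot.read_state()['torque'])"
```

```text
{'time': 34.85, 'tool_pos': [0.536, -0.142, 0.161], 'wrist_force': [0.179, -0.104, -2.387], 'width': 0.128}
[[0.111, 0.994, -0.0], [0.994, -0.111, 0.0], [0.0, -0.0, -1.0]]
[ 0.00947942  0.00189101 -0.024707  ]
```

The underside is 8 mm below the rod top with no resistance, so the hole is on the rod. I'll continue down.

Emit:
play_rows --series '[{"translation": [0,0,0.004],"spin": 0},{"translation": [0,0,0.005],"spin": 0},{"translation": [0,0,0.005],"spin": 0},{"translation": [0,0,0],"spin": 0}]'

```text
time: 35.25
tool_pos: [0.5353, -0.1421, 0.1454]
tcp_rot: [-2.34, -2.093, 0.002]
wrist_force: [0.4, -0.4, -2.0]
width: 0.126
```

Emit:
play_rows --series '[{"translation": [0,0,0.006],"spin": 0},{"translation": [0,0,0.006],"spin": 0},{"translation": [0,0,0.006],"spin": 0},{"translation": [0,0,0],"spin": 0},{"translation": [0,0,0],"spin": 0}]'

```text
time: 35.75
tool_pos: [0.5359, -0.1422, 0.1284]
tcp_rot: [-2.341, -2.094, 0.001]
wrist_force: [0.4, -0.8, -2.4]
width: 0.124
```

Emit:
play_rows --series '[{"translation": [0,0,0.006],"spin": 0},{"translation": [0,0,0.006],"spin": 0},{"translation": [0,0,0.006],"spin": 0},{"translation": [0,0,0.004],"spin": 0},{"translation": [0,0,0],"spin": 0}]'

```text
time: 36.25
tool_pos: [0.5354, -0.1421, 0.1056]
tcp_rot: [-2.341, -2.093, 0.002]
wrist_force: [0.2, 0.4, -2.4]
width: 0.125
```

Emit:
play_rows --series '[{"translation": [0,0,0.002],"spin": 0},{"translation": [0,0,0.002],"spin": 0},{"translation": [0,0,0.001],"spin": 0},{"translation": [0,0,0],"spin": 0},{"translation": [0,0,0],"spin": 0}]'

```text
time: 36.75
tool_pos: [0.5362, -0.1423, 0.1018]
tcp_rot: [2.342, 2.094, 0.0]
wrist_force: [-0.5, 0.0, -2.3]
width: 0.126
```

```bash
python3 -c "
from h import *
st(); print(bot.read_state()['torque'])"
```

```text
{'time': 36.75, 'tool_pos': [0.536, -0.142, 0.102], 'wrist_force': [-0.513, 0.017, -2.324], 'width': 0.126}
[[0.111, 0.994, 0.0], [0.994, -0.111, -0.0], [-0.0, 0.0, -1.0]]
[0.01265114 0.02954172 0.00921943]
```

Emit:
play_rows --series '[{"translation": [0,0,0.001],"spin": 0},{"translation": [0,0,0.001],"spin": 0},{"translation": [0,0,0],"spin": 0},{"translation": [0,0,0],"spin": 0}]'

```text
time: 37.15
tool_pos: [0.5364, -0.1424, 0.1009]
tcp_rot: [2.342, 2.094, 0.0]
wrist_force: [-2.5, 1.2, 5.1]
width: 0.119
```

Seated (about 8 N reaction at TCP z 0.101). I'll release, then head to the keeper knob.

Emit:
play_rows --series '[{"translation": [0,0,0],"spin": 0},{"translation": [0,0,0],"spin": 0},{"translation": [0,0,0],"spin": 0},{"translation": [0,0,0],"spin": 0},{"translation": [0,0,-0.015],"spin": 0}]' --jaw 0

```text
time: 37.65
tool_pos: [0.5342, -0.1417, 0.1128]
tcp_rot: [-2.339, -2.091, 0.004]
wrist_force: [0.6, 0.3, -0.6]
width: 0.497
```

Emit:
play_rows --series '[{"translation": [0,0,-0.03],"spin": 0},{"translation": [0,0,-0.045],"spin": 0},{"translation": [0,0,-0.04],"spin": 0},{"translation": [0,0,0],"spin": 0},{"translation": [0,0,0],"spin": 0}]'

```text
time: 38.15
tool_pos: [0.5374, -0.1427, 0.2326]
tcp_rot: [2.339, 2.091, 0.004]
wrist_force: [-0.2, 0.1, 0.1]
width: 0.504
```

```bash
python3 - <<'E'
from h import *
from fit import p,W
to((.4486,.0759,.122)); w=shot('wrist','w13');shot('side','d13');c=cal('w13')
im=np.zeros((420,860,3),np.uint8);im[:,:560]=w;im[:300,560:]=cv2.resize(cv2.imread('pics/d13.png')[215:315,245:345],None,fx=3,fy=3,interpolation=3)
for X in[(-75,66,93),(75,66,93),(75,-112,93),(-75,-112,93)]:
    u=proj(c,W(p,X),1);cv2.circle(im,tuple(int(a) for a in u),3,(0,0,255),1)
    v=proj(cal('d13'),W(p,X));v=(v-(245,215))*3+(560,0);cv2.circle(im,tuple(int(a) for a in v),3,(0,0,255),1)
cv2.imwrite('pics/pl.png',cv2.resize(im,(798,390)))
E
```

```text
{'time': 38.15, 'tool_pos': [0.537, -0.143, 0.233], 'wrist_force': [-0.236, 0.066, 0.127], 'width': 0.504}
[[0.111, 0.994, 0.004], [0.994, -0.111, -0.001], [-0.001, 0.005, -1.0]]
tool delta [ 0.2075 -0.1131  0.1099] toolY ang -6.4 q [-0.3   0.04  1.86 -0.    1.24 -0.19]
```

View pics/pl.png

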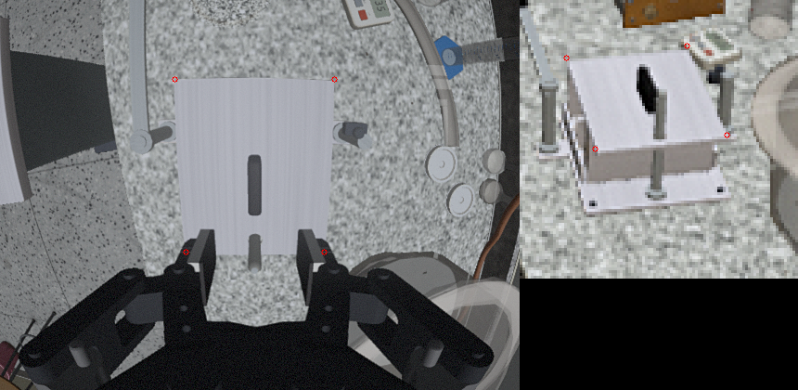

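The plate is home: its corners coincide with the predicted positions in both views, and the rod comes up through the hole. Now the keeper knob.

Emit:
play_rows --series '[{"translation": [0.0415,-0.0226,0],"spin": 0},{"translation": [0.0415,-0.0226,0],"spin": 0},{"translation": [0.0415,-0.0226,0],"spin": 0},{"translation": [0.0415,-0.0226,0],"spin": 0},{"translation": [0.0415,-0.0226,0],"spin": -0.32}]'

```text
time: 38.75
tool_pos: [0.4447, 0.0777, 0.2277]
tcp_rot: [-2.311, -2.125, 0.004]
wrist_force: [0.9, 0.4, -0.1]
width: 0.494
```

Emit:
play_rows --series '[{"translation": [0,0,0.02],"spin": 0},{"translation": [0,0,0.02],"spin": 0},{"translation": [0,0,0],"spin": 0},{"translation": [0,0,0],"spin": 0},{"translation": [0,0,0],"spin": 0}]'

```text
time: 39.25
tool_pos: [0.4474, 0.0762, 0.1901]
tcp_rot: [2.313, 2.126, 0.0]
wrist_force: [-0.2, 0.4, -0.4]
width: 0.502
```

```bash
python3 - <<'E'
from h import *
to((.4486,.0759,.122)); w=shot('wrist','w14');c=cal('w14')
u=proj(c,(.4486,.0759,.145),1);print(u)
m=(cv2.GaussianBlur(w,(3,3),0).max(2)<75).astype(np.uint8);m[250:]=0
n,l,s,ct=cv2.connectedComponentsWithStats(m)
for i in range(1,n):
    if s[i,4]>100 and abs(ct[i]-u).max()<90: print(s[i],ct[i].round(1))
E
```

```text
{'time': 39.25, 'tool_pos': [0.447, 0.076, 0.19], 'wrist_force': [-0.16, 0.431, -0.442], 'width': 0.502}
[[0.084, 0.996, 0.0], [0.996, -0.084, 0.0], [0.0, 0.0, -1.0]]
tool delta [-0.0002  0.0013  0.0681] toolY ang -4.84 q [ 0.11 -0.13  2.1   0.    1.17  0.2 ]
[277.24851253 228.63492533]
[267 201  22  34 348] [277. 212.]
```

Emit:
play_rows --series '[{"translation": [0,0.001,0.02],"spin": 0},{"translation": [0,0,0.02],"spin": 0},{"translation": [0,0,0.018],"spin": 0},{"translation": [0,0,0.01],"spin": 0},{"translation": [0,0,0],"spin": 0}]'

```text
time: 39.8
tool_pos: [0.4473, 0.076, 0.1209]
tcp_rot: [-2.312, -2.125, 0.003]
wrist_force: [-0.5, -0.7, 0.6]
width: 0.501
```

Emit:
play_rows --series '[{"translation": [0,0,0],"spin": 0},{"translation": [0,0,0],"spin": 0},{"translation": [0,0,0],"spin": 0},{"translation": [0,0,0],"spin": 0},{"translation": [0,0,0],"spin": 0}]' --jaw -1 --force 20

```text
time: 40.3
tool_pos: [0.4492, 0.0765, 0.123]
tcp_rot: [2.311, 2.125, 0.003]
wrist_force: [0.8, -0.4, 5.2]
width: 0.174
```

Emit:
play_rows --series '[{"translation": [-0.0007,0.0148,0],"spin": 1},{"translation": [-0.0007,0.0148,0],"spin": 1}]'

```text
time: 40.5
tool_pos: [0.4782, 0.0714, 0.123]
tcp_rot: [2.491, 1.912, 0.003]
wrist_force: [-0.5, -1.9, 6.1]
width: 0.174
```

Emit:
play_rows --series '[{"translation": [-0.0007,0.0148,0],"spin": 1},{"translation": [-0.0007,0.0148,0],"spin": 1},{"translation": [-0.0007,0.0148,0],"spin": 1},{"translation": [-0.0007,0.0148,0],"spin": 1},{"translation": [-0.0007,0.0148,0],"spin": 1}]'

```text
time: 41.0
tool_pos: [0.5436, 0.0371, 0.123]
tcp_rot: [2.847, 1.328, 0.002]
wrist_force: [-2.0, -1.6, 6.4]
width: 0.171
```

Emit:
play_rows --series '[{"translation": [-0.0007,0.0148,0],"spin": 1},{"translation": [-0.0007,0.0148,0],"spin": 1},{"translation": [-0.0007,0.0148,0],"spin": 1},{"translation": [-0.0007,0.0148,0],"spin": 1},{"translation": [-0.0007,0.0148,0],"spin": 1}]'

```text
time: 41.5
tool_pos: [0.5881, -0.0214, 0.123]
tcp_rot: [3.067, 0.68, 0.002]
wrist_force: [-2.1, -0.2, 6.5]
width: 0.172
```

```bash
cat > kp.py <<'E'
from h import *
from fit import p,W
s,R=st(); v=s['tool_pos']-W(p,(-108,8,101)); print('r',np.hypot(*v[:2]),'th',np.arctan2(v[1],v[0])-p[2],'toolyaw',np.arctan2(R[1,0],R[0,0])-p[2],np.round(s['q'],2))
E
python3 kp.py
```

```text
{'time': 41.5, 'tool_pos': [0.588, -0.021, 0.123], 'wrist_force': [-2.094, -0.153, 6.505], 'width': 0.172}
[[0.906, 0.423, 0.001], [0.423, -0.906, -0.0], [0.001, 0.001, -1.0]]
r 0.16970732316945084 th 0.5520532704615364 toolyaw 0.5484288992793318 [-0.08  0.19  1.9   0.    1.05  1.06]
```

Emit:
play_rows --series '[{"translation": [-0.0007,0.0148,0],"spin": 1},{"translation": [-0.0007,0.0148,0],"spin": 1},{"translation": [-0.0007,0.0148,0],"spin": 1},{"translation": [-0.0007,0.0148,0],"spin": 1},{"translation": [-0.0007,0.0148,0],"spin": 1}]'

```text
time: 42.0
tool_pos: [0.6035, -0.0933, 0.123]
tcp_rot: [-3.141, 0.0, -0.001]
wrist_force: [-2.9, 1.2, 7.1]
width: 0.177
```

Emit:
play_rows --series '[{"translation": [0,0.005,0],"spin": 0.33},{"translation": [0,0.005,0],"spin": 0.33},{"translation": [0,0.005,0],"spin": 0.33},{"translation": [0,0.004,0],"spin": 0.33},{"translation": [0,0,0],"spin": 0}]'

```text
time: 42.5
tool_pos: [0.6022, -0.1123, 0.123]
tcp_rot: [3.136, -0.176, -0.0]
wrist_force: [-3.1, -1.2, 8.1]
width: 0.172
```

```bash
python3 kp.py
```

```text
{'time': 42.5, 'tool_pos': [0.602, -0.112, 0.123], 'wrist_force': [-3.103, -1.249, 8.129], 'width': 0.172}
[[0.994, -0.112, -0.0], [-0.112, -0.994, -0.001], [0.0, 0.001, -1.0]]
r 0.16874557757153563 th 0.0018153169467892971 toolyaw -0.00033375057983173195 [-0.22  0.24  1.85 -0.    1.06  1.46]
```

It reads about 0.002 rad. I'll press a couple of mm more to feel the stop.

Emit:
play_rows --series '[{"translation": [0,0.0015,0],"spin": 0},{"translation": [0,0.0015,0],"spin": 0},{"translation": [0,0,0],"spin": 0},{"translation": [0,0,0],"spin": 0}]'

```text
time: 42.9
tool_pos: [0.6022, -0.1125, 0.123]
tcp_rot: [-3.133, 0.176, -0.0]
wrist_force: [-1.5, 6.3, 7.5]
width: 0.174
```

```bash
python3 kp.py
```

```text
{'time': 42.9, 'tool_pos': [0.602, -0.113, 0.123], 'wrist_force': [-1.483, 6.293, 7.536], 'width': 0.174}
[[0.994, -0.112, 0.0], [-0.112, -0.994, 0.004], [-0.0, -0.004, -1.0]]
r 0.1687327913878635 th 0.00032316603960533263 toolyaw -0.00021288737629003573 [-0.23  0.24  1.85  0.    1.06  1.45]
```

It's at the stop: commanded 3 mm, moved 0.2 mm, and the force rose to 6 N. I'll release and withdraw.

Emit:
play_rows --series '[{"translation": [0,-0.0025,0],"spin": 0},{"translation": [0,0,0],"spin": 0},{"translation": [0,0,0],"spin": 0},{"translation": [0,0,0],"spin": 0},{"translation": [0,0,-0.02],"spin": 0}]' --jaw 0

```text
time: 43.4
tool_pos: [0.5995, -0.1119, 0.1382]
tcp_rot: [-3.136, 0.176, 0.011]
wrist_force: [-0.0, -0.0, -1.0]
width: 0.497
```

Emit:
play_rows --series '[{"translation": [0,0,-0.03],"spin": 0},{"translation": [0,0,-0.04],"spin": 0},{"translation": [0,0,-0.04],"spin": 0},{"translation": [-0.02,-0.03,-0.02],"spin": 0},{"translation": [-0.02,-0.03,-0.02],"spin": 0}]'

```text
time: 43.9
tool_pos: [0.5695, -0.0485, 0.2934]
tcp_rot: [3.136, -0.179, 0.003]
wrist_force: [-0.1, 0.5, -0.8]
width: 0.5
```

Emit:
play_rows --series '[{"translation": [-0.02,-0.03,-0.02],"spin": 0},{"translation": [0,0,0],"spin": 0},{"translation": [0,0,0],"spin": 0},{"translation": [0,0,0],"spin": 0}]'

```text
time: 44.3
tool_pos: [0.5525, -0.0168, 0.3107]
tcp_rot: [3.136, -0.176, -0.002]
wrist_force: [0.4, 0.4, -0.4]
width: 0.501
```

```bash
python3 - <<'E'
from h import *
from fit import p,W
st(); w=shot('wrist','w15'); d=shot('side','d15');c=cal('w15')
b=cv2.GaussianBlur(w,(3,3),0)
m=(b.max(2)<75).astype(np.uint8)
n,l,s,ct=cv2.connectedComponentsWithStats(m)
u=proj(c,W(p,(62,8,127)),1);print('knob mid exp',u,'base/top',proj(c,W(p,(62,8,105)),1),proj(c,W(p,(62,8,145)),1))
for i in range(1,n):
    if 100<s[i,4]<6000 : print(s[i],ct[i].round(1))
print('handle exp',proj(c,W(p,(0,-30,127)),1))
th=0
im=np.zeros((420,860,3),np.uint8);im[:,:560]=w;im[:300,560:]=cv2.resize(d[215:315,245:345],None,fx=3,fy=3,interpolation=3);cv2.imwrite('pics/fin.png',cv2.resize(im,(798,390)))
E
```

```text
{'time': 44.3, 'tool_pos': [0.553, -0.017, 0.311], 'wrist_force': [0.359, 0.425, -0.383], 'width': 0.501}
[[0.994, -0.112, -0.001], [-0.112, -0.994, -0.0], [-0.001, 0.001, -1.0]]
knob mid exp [363.17030923 122.90294033] base/top [357.91167776 121.98831776] [367.98678563 123.75559863]
[452   0   8  40 140] [455.1  17.3]
[ 23  48  14  23 144] [27.2 55.9]
[ 68  78  21  23 361] [78.1 88.7]
[ 38  95  14   9 104] [45.  98.9]
[ 35 147  33  24 210] [ 44.4 161.5]
[  0 169  14  19 203] [  6.  177.4]
[ 17 201  32  27 330] [ 33.9 213.7]
[  0 239   9  33 186] [  2.6 256.5]
[ 16 243  32  26 322] [ 33.2 254.1]
handle exp [393.88694754 182.38254038]
```

```bash
python3 - <<'E'
from h import *
from fit import p,W
w=cv2.imread('pics/w15.png');c=cal('w15')
m=(cv2.GaussianBlur(w,(3,3),0).max(2)<105).astype(np.uint8);m[:,:330]=0;m[:,440:]=0;m[:90]=0;m[230:]=0
n,l,s,ct=cv2.connectedComponentsWithStats(m)
for i in range(1,n):
    if s[i,4]>60: print(s[i],ct[i].round(1))
h=W(p,(-108,8,101))
for th in(0,.05,.1):
    a=th+p[2];print(th,[proj(c,(h[0]+.17*np.cos(a),h[1]+.17*np.sin(a),z),1).round(1) for z in(.105,.145)])
d=cv2.imread('pics/d13.png').astype(int);e=cv2.imread('pics/d15.png').astype(int)
f=cal('d15');print('side knob exp',proj(f,W(p,(62,8,125))), e[int(proj(f,W(p,(62,8,125)))[1]),int(proj(f,W(p,(62,8,125)))[0])])
E
```

```text
[338  90  15   8  97] [344.6  93.2]
[352 116  22  15 264] [362.8 122.9]
[367 173  47  15 616] [389.8 180.2]
[429 175  11  11  80] [434.5 179.6]
0 [array([357.9, 122. ]), array([368. , 123.8])]
0.05 [array([350.4, 121.9]), array([359.6, 123.6])]
0.1 [array([342.7, 122.2]), array([351.1, 123.9])]
side knob exp [306.25042573 233.67659412] [2 2 3]
```

The knob centroid is at (362.8,122.9) against (363.2,122.9) expected for fully shut, a difference of under 0.005 rad. Handing in.

```bash
python3 -c "
from workcell import bot
print(bot.finish_job())"
```

```text
the job is handed in; nothing more can be done
None
```

I finished the whole sequence and handed the job in at about 44 s of the 210 s allowed. `finish_job` gives no verdict, so these are only my own checks.

- **Keeper opened:** I swung the bar out to about 1.60 rad.
- **Glasses:** I found three clear ones on the bench and no fourth, and left the turquoise look-alikes alone. They stand in cells 1, 3 and 4, measured 3–5 mm from the cell centres. The last one touched down hardest, with about 15 N at the wrist against the 25 N limit. I couldn't re-measure them once the plate covered them.
- **Plate:** It slid over the rod without resistance and came to rest on the cheeks. Its corners matched the predicted home position in the wrist and side views.
- **Keeper shut:** I pushed it to the stop: a further 3 mm command moved it only 0.2 mm and the force rose to 6 N. After I let go, the knob was within 0.5 px of the fully shut position, under 0.005 rad.

**Not fully checked:**
- **Last view:** My final combined picture was refused because the 16-view limit was reached. The shut-keeper check is therefore from pixel measurements only.
- **Flask and bystanders:** I never clearly identified the flask, and I didn't compare bystander positions before and after. I moved nothing near the timer and saw no sign of contact.
- **Hose-like streak:** Some wrist pictures showed a translucent hose-like streak that I couldn't explain. The wrist force showed no contact with it.

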